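Right the fallen bottle and hold the tensioner back

ROBOT

A 6-joint arm with a two-finger parallel gripper is mounted at the origin on a cart in front of the work surface, level with it; the furniture and walls round the work are solid. World frame = base frame: x ahead of the robot, y to its left, z up, the work surface at z = 0. Lengths are in m, angles in degrees, forces in N, time in s.
With the tool pointing down it reaches from about 0.25 to 0.725 m from the base axis. Payload 9.7 kg.
Tool frame: the origin (TCP) lies on the mounting face of the last link; the fingertips stand 173 mm ahead of it and the grasp point (between the pads) lies 155 mm ahead of it; z points along the fingers, y is the line along which they close (so a half turn about z gives the same grasp; the last joint's range is limited). The gripper opens to 85 mm and grips with 20 to 120 N. Pads are 22 mm wide; open, the fingers measure 114 mm over their backs; the gripper's body (76 mm by 85 mm) begins 54 mm behind the grasp point. The pads swing forward as they close: fully open they stand 13 mm farther back than shut.
Start: joints at [70.245, 4.979, 10.078, 95.1, 0, 90], TCP at [0.186, 0.518, 0.405] pointing down, gripper open.
Joint ranges: [-179.16, 179.16], [-48.56, 103.87], [-65.8, 70.77], [-126.05, 130.52], [-82.76, 87.17], [-180, 180]. Speed limits (degrees/s): [127.2, 127.2, 147.25, 180, 180, 180].

INTERFACE

Orientations are given as [roll, pitch, yaw] about the fixed x, y, z axes, in that order (R = Rz(yaw) Ry(pitch) Rx(roll)).
In Python, from workcell import bot, camera, camera_model, outline_of, pinpoint gives the robot as it stands.
- The arm moves only by the tool move_arm, never from a script. Its arguments are lists of equal length, an entry for each row: "jaw": the closure, from 0 (fully open) to 1 (shut); "delta_pos": the shift along the world's x, y, z in m, a list of three; "yaw": the turn about the world's z in rad. In form: {"jaw": [jaw, ...], "delta_pos": [[dx, dy, dz], ...], "yaw": [yaw, ...]}. A call has 1 to 10 rows; each row shifts and turns the commanded pose from where the row before left it; what a row does not reach is not made up. A row lasts 1/12 s, in which the tool goes at most 41.7 mm and 7.16 degrees, less where a joint would pass 70% of its speed; a pose out of reach is approached as far as the arm can. A call with a gripper value outside its range is refused whole. The fingers move at their own pace and stop on an object; "force" is the grip in N (left out, the last holds). Time passes only in rows, so rows that do not move let the fingers close. It gives the time, the measured TCP pose, the force, the opening and the grip force at its end, in the units of the state.
- bot.get_obs(): the state, without advancing time (a new reading comes with each control period).
- camera(name): name is "scene" or "top" or "wrist"; returns the picture (420x560x3 uint8, red, green, blue); there is no depth.
- camera_model(name): a dict with "fx", "fy", "cx", "cy" (pixels), "k1" (the pictures are not rectified: a ray, as slopes to the right and down, at radius r is drawn at 1 + k1 r^2 times it, then the intrinsics apply), "R" (3x3) and "t" (3): a world point X has camera coordinates R X + t. Camera axes: x right, y down, z forward; pixel columns grow to the right and rows downward; lengths in m; the calibration is good to about 2 mm. A picture is of the moment at which its call begins: read the wrist's pose just before it. camera_model takes no time and is no camera call; for the wrist camera it gives the pose at the moment of the call.
- bot.job_done(): hands the job in; it is judged then, once.
Trained networks look in the newest picture that a camera, given by its name, has taken for a name from the list of things; names that differ only in an ending like _2 or _b are one class to them, and where a whole thing is asked for, a point or a joint stands for the part that bears it (a point fixed in the world has none). Each returns a list of dicts, best first, with "confidence" (0 to 1); they miss things now and then, are a little off and sometimes report something else, mostly with a low value. They report only what shows in the picture. A call takes as long as a camera call. They do not tell look-alikes from the thing itself.
- outline_of(camera, thing): "mask" (420x560 bool, what is visible of it) and "xy" ([column, row] in pixels, amid what is visible of it).
- pinpoint(camera, thing): "xy" ([column, row] in pixels: a listed point, or the origin of a listed thing).
The state is a dict: "time": time; "q": joint angles; "qd": joint speeds; "joint_efforts": joint torques, N m; "ee_pos": TCP position; "tcp_rot": TCP orientation; "wrist_force": force on the tool from outside, world axes, zero at the start; "torque": the same for the moment, N m; "opening": finger opening in m; "grasp_force": force on a finger pad.
Only numpy, scipy, OpenCV 4.12 (cv2) and the standard library are available. Lean on these libraries where they do the work, as an engineer would, in place of code of your own. Each camera call takes 0.05 s, during which the arm holds its last target. There are 200 camera calls.

TASK

One dropper bottle in the feeder's lane has fallen across the rails: stand it upright again on the lane bed, between the rails and in the gap between its two neighbours, and let go of it. Then, by its upright post, push the sprung tensioner arm back past its ratchet click until it stands well clear of the pawl, near the end of its travel, and finish while still holding it compressed there with the fingers on the post: do not let it go. Leave the two standing bottles and the things round the feeder where they are.

Things in the scene. Friction and masses are not known exactly. Their poses are not given: they have to be found in the camera images.
- lane: the fixed feeder: aluminium bed 300 x 80 mm, top 6 mm above the worktop, with two steel rails along its x, 44 mm apart inside, 5 mm thick, tops at 18 mm; 40 mm end block at x=0.132. Origin on the worktop under the lane's centre line; x away from the robot (yaw varies), y left. A lug on its right carries arm and pawl; pawl guide, 44 mm high, at x -0.052 to -0.019, y -0.117 to -0.083
- tipped_bottle: the fallen amber dropper bottle, 38 mm diameter, 109 mm tall with black dropper cap, 80 g, straight sided 2 to 46 mm above its base, centre of mass at 31 mm. Origin at the centre of its base, z along it to the cap. It lies across both rails near the lane's middle, about level, cap to lane +y within 10 degrees; standing, its origin is 6 mm up. Gap between the neighbours' sides: about 130 mm
- near_bottle: a bottle of the same kind standing in the lane on the robot's side of the gap; origin at the centre of its base; leave it standing
- far_bottle: a bottle of the same kind standing in the lane beyond the gap; origin at the centre of its base; leave it standing
- push_post (a point): the upright black post on the handle end of the tensioner arm, 16 mm diameter, free from 36 to 95 mm above the worktop. Point on the post's axis 70 mm above the worktop. It moves with the arm on a circle of 110 mm radius round point pivot
- pivot (a point): point on the arm's upright pivot axis, 28 mm above the worktop. The arm is a bell crank of flat steel (top at 32 mm, hub 40 mm) with the post on its right limb and an idler block with rubber roller (64 mm high) on its left limb, at the lane's near end
- tensioner (a joint): arm angle, rad: 0 at the front stop, where its spring holds it; grows as the post is pushed away from the robot (counterclockwise from above) to the end stop at 0.85. Needs 4.5 N at the post at 0, 10 N at the end, 2 N more on the tooth. The pawl climbs from 0.15 and clicks down behind the tooth at about 0.62; let go then, the arm rests on it at 0.60. From 0.7 it is well clear of it
- pawl (a joint): travel of the sprung pawl slider, m: 0 when down against the hub (before and after the click), up to about 0.007 as it rides over the tooth
- stopper: rubber stopper, 32 mm wide, 28 mm high, standing to the right of the lane; leave it
- weigh_boat: stack of small white weighing boats, 50 x 65 x 19 mm, to the right of the lane; leave it
- vial_1: small vial with cap, 25 mm diameter, 56 mm high, left of the lane; leave it
- vial_2: small vial with cap, 25 mm diameter, 56 mm high, left of the lane; leave it
- filter_tin: round tin, 71 mm diameter, 34 mm high, left of the lane's near end; leave it
Things that resemble listed ones, but are neither listed nor needed, are in the scene too. Leave any green look-alike of the tipped_bottle alone.

How it is judged (in metres and radians):
On the way, in this order (a step that is already met when the one before it is completed fails the run):
1. the fallen bottle stands upright on the lane bed in the gap, let go, with the tensioner arm still forward (angle between tipped_bottle's own z axis and vertical below 0.1 rad and z of tipped_bottle in the frame of lane between 0.002 and 0.01 m and y of tipped_bottle in the frame of lane between -0.008 and 0.008 m and x of tipped_bottle in the frame of lane between -0.04 and 0.045 m and linear speed of tipped_bottle below 0.03 m/s and contact force between each of the arm, the fingers and tipped_bottle below 0.1 N and value of joint tensioner below 0.2 rad), for 0.2 s.
2. the arm is pushed by its post past the click and the pawl has dropped behind the tooth (value of joint tensioner above 0.68 rad and value of joint pawl below 0.002 m and contact force between the fingers and tensioner above 2 N), for 0.1 s.
At the end, for the whole second after the job is handed in: The fallen bottle stands on the lane bed in the gap between the rails, within 6 degrees of upright, at rest, untouched; both neighbours stand; the arm is beyond 0.68 rad, the pawl down (under 2 mm), and the fingers press on the post with over 2 N (all of step 2 and angle between tipped_bottle's own z axis and vertical below 0.1 rad and z of tipped_bottle in the frame of lane between 0.002 and 0.01 m and y of tipped_bottle in the frame of lane between -0.008 and 0.008 m and x of tipped_bottle in the frame of lane between -0.04 and 0.045 m and linear speed of tipped_bottle below 0.03 m/s and contact force between each of the arm, the fingers and tipped_bottle below 0.1 N and angle between each of near_bottle, far_bottle's own z axis and vertical below 0.15 rad); the arm keeps its last pose, push and grip.
It fails at once if one of the two bottles standing in the lane is tipped or shifted by more than 25 mm (angle between any of near_bottle, far_bottle's own z axis and vertical above 0.35 rad or distance of any of near_bottle, far_bottle from where it was at the start of the episode above 0.025 m).
It fails at once if a thing standing round the feeder is shifted by more than 25 mm (distance of any of stopper, weigh_boat, vial_1, vial_2, filter_tin from where it was at the start of the episode above 0.025 m).
It also fails if it takes over 51 s, if anything falls off the work surface, if the arm or the gripper's body presses on something with over 40 N, if the wrist force passes 120 N, or if a joint passes its speed limit or range.

## Working session

There is one attempt and no reset: what is moved stays moved. The work goes in short steps, Python scripts to look and compute and a tool call to move; the robot and the scene stay as the last step left them, time stands still between calls to the robot, and variables do not carry over. Pictures are saved under pics/ and viewed, at most 10 in all, crops included, and the job is handed in when it is done.

Besides the shell and the picture viewer there is one more tool, called after "Emit:" as name(argument=value, ...), one argument or row to a line, values as JSON. move_arm: Moves the arm, as the interface text tells. Its arguments: {"type":"object","properties":{"jaw":{"type":"array"},"delta_pos":{"type":"array"},"yaw":{"type":"array"},"force":{"type":"number"}},"required":["jaw","delta_pos","yaw"]}

```bash
mkdir -p pics; cat > h.py <<'E'
import numpy as np, cv2
from workcell import bot, camera, camera_model, outline_of, pinpoint
def ray(m,xy):
    d=np.array([(xy[0]-m['cx'])/m['fx'],(xy[1]-m['cy'])/m['fy']]); u=d.copy()
    for _ in range(20): u=d/(1+m['k1']*(u@u))
    R=np.array(m['R']);t=np.array(m['t']); return -R.T@t, R.T@np.array([u[0],u[1],1])
def at_z(m,xy,z):
    c,r=ray(m,xy); return c+r*(z-c[2])/r[2]
def proj(m,X):
    p=np.array(m['R'])@np.array(X)+np.array(m['t']); u=p[:2]/p[2]; u=u*(1+m['k1']*(u@u))
    return np.array([m['cx']+m['fx']*u[0],m['cy']+m['fy']*u[1]])
def snap(n,f):
    im=camera(n); cv2.imwrite('pics/'+f,im[...,::-1]); return im
def tri(rays):
    A=0;b=0
    for c,r in rays:
        r=r/np.linalg.norm(r);P=np.eye(3)-np.outer(r,r);A=A+P;b=b+P@c
    return np.linalg.solve(A,b)
E
python3 - <<'E'
from h import *
np.set_printoptions(precision=4,suppress=True)
o=bot.get_obs();print(o['ee_pos'],o['tcp_rot'],o['time'])
for n in('scene','top'):
    snap(n,n+'0.png');m=camera_model(n);print(n,-np.array(m['R']).T@m['t'],m['fx'])
    for th in('lane','tipped_bottle','near_bottle','far_bottle','push_post','pivot','stopper','weigh_boat','vial_1','filter_tin'):
        print(th,[(np.round(d['xy'],1),round(d['confidence'],2)) for d in pinpoint(n,th)])
E
```

```text
[0.1859 0.5176 0.404 ] [-179.9246    0.001   160.2437] 0.0
scene [0.2607 0.5652 0.6805] 409.99775511022926
lane [(array([296.6, 243.4]), 0.8)]
tipped_bottle [(array([295.2, 221.9]), 0.83), (array([203.5, 215.5]), 0.81), (array([212.3, 300.1]), 0.79)]
near_bottle [(array([331. , 256.4]), 0.71)]
far_bottle [(array([264.3, 229.8]), 0.63)]
push_post [(array([378.1, 177.3]), 0.79), (array([355.9, 217.6]), 0.54), (array([292.4, 243.2]), 0.32)]
pivot [(array([351.3, 220.1]), 0.81)]
stopper [(array([284.5, 208.1]), 0.74)]
weigh_boat [(array([290.4, 185.4]), 0.61)]
vial_1 [(array([266.2, 230.4]), 0.69), (array([294. , 242.8]), 0.57), (array([239.4, 258. ]), 0.53), (array([221.3, 253. ]), 0.52)]
filter_tin [(array([316. , 301.2]), 0.72)]
top [0.4516 0.0318 0.9145] 459.5293535031032
lane [(array([278.5, 236.5]), 0.86), (array([277.4, 192.8]), 0.22)]
tipped_bottle [(array([175.5, 193.8]), 0.89), (array([297. , 226.5]), 0.87), (array([264.3, 124.2]), 0.77)]
near_bottle [(array([281.3, 273.4]), 0.53)]
far_bottle [(array([281.5, 197. ]), 0.7)]
push_post [(array([279.4, 237.3]), 0.66), (array([395.7, 280.5]), 0.63)]
pivot [(array([336.5, 285.4]), 0.81)]
stopper [(array([326.8, 195.2]), 0.65)]
weigh_boat [(array([363.5, 183.2]), 0.82)]
vial_1 [(array([227.6, 170.2]), 0.71), (array([232.4, 189.9]), 0.51)]
filter_tin [(array([226.7, 171.6]), 0.62), (array([328.6, 199.3]), 0.24)]
```

View pics/top0.png

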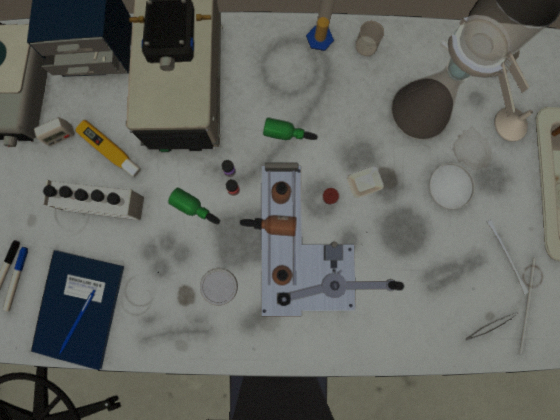

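View pics/scene0.png

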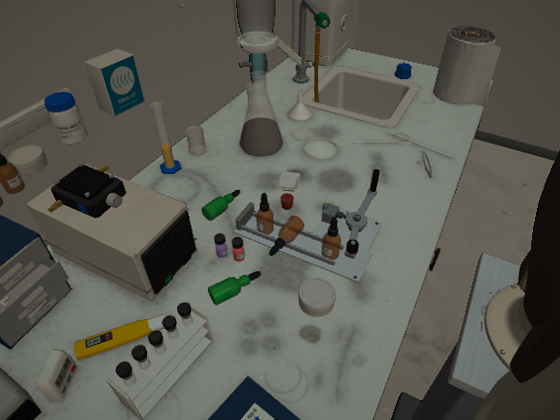

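Candidates: the amber bottle across the rails (top 283,226; scene 288,237), and green look-alikes (top 190,203; 285,130; scene 228,290; 220,205). I choose the amber one on the rails. The upright amber bottles (top 281,190; 281,273) are its neighbours.

```bash
python3 - <<'E'
from h import *
np.set_printoptions(precision=4,suppress=True)
t=camera_model('top');s=camera_model('scene')
def T(a,b): 
    p=tri([ray(t,a),ray(s,b)]);return p,np.round(proj(t,p)-a,1),np.round(proj(s,p)-b,1)
print('post',T((395.7,280.5),(378.1,177.3)),at_z(t,(395.7,280.5),.07))
print('pivot',T((336.5,285.4),(351.3,220.1)),at_z(t,(336.5,285.4),.028))
print('base',T((297,226.5),(295.2,221.9)),at_z(t,(297,226.5),.037))
print('near',T((281.3,273.4),(331,256.4)),at_z(t,(281.3,273.4),.006))
print('far',T((281.5,197),(264.3,229.8)),at_z(t,(281.5,197),.006))
print('lane',T((278.5,236.5),(296.6,243.4)),at_z(t,(278.5,236.5),0))
im=camera('top')
for d in outline_of('top','tipped_bottle'):
    print(d['xy'],d['confidence'])
    ys,xs=np.nonzero(d['mask']); c,ax=cv2.PCACompute(np.c_[xs,ys].astype(np.float32),None); 
    q=(np.c_[xs,ys]-c)@ax[0]; 
    print('ends',at_z(t,(c+ax[0]*q.min())[0],.037),at_z(t,(c+ax[0]*q.max())[0],.037))
cv2.imwrite('pics/topc.png',cv2.resize(im[150:330,220:420],None,fx=4,fy=3.3,interpolation=cv2.INTER_CUBIC)[:594,:,::-1])
E
```

```text
post (array([ 0.4268, -0.1986,  0.0749]), array([1.2, 3.7]), array([-3.1, -0.2])) [ 0.4335 -0.1979  0.07  ]
pivot (array([ 0.4299, -0.0919,  0.0235]), array([-1.3, -3.8]), array([3.4, 0.2])) [ 0.4228 -0.0939  0.028 ]
base (array([ 0.5385, -0.0156,  0.0329]), array([-0.7, -1.9]), array([1.7, 0.2])) [ 0.5345 -0.0168  0.037 ]
near (array([ 0.4429,  0.011 , -0.0028]), array([0.3, 0.8]), array([-0.8, -0.1])) [0.4446 0.0117 0.006 ]
far (array([0.6008, 0.0146, 0.0037]), array([-0.9, -2.1]), array([1.9, 0.3])) [0.5963 0.0129 0.006 ]
lane (array([0.5189, 0.0187, 0.0058]), array([-0.3, -0.9]), array([0.9, 0.1])) [0.5175 0.0179 0.    ]
[273.7, 224.1] 0.9
ends [0.5414 0.0929 0.037 ] [ 0.5354 -0.015   0.037 ]
[282.6, 130.6] 0.79
ends [0.7351 0.0505 0.037 ] [ 0.713  -0.0542  0.037 ]
[190.5, 206.1] 0.56
ends [0.5948 0.2294 0.037 ] [0.5429 0.1353 0.037 ]
```

View pics/topc.png

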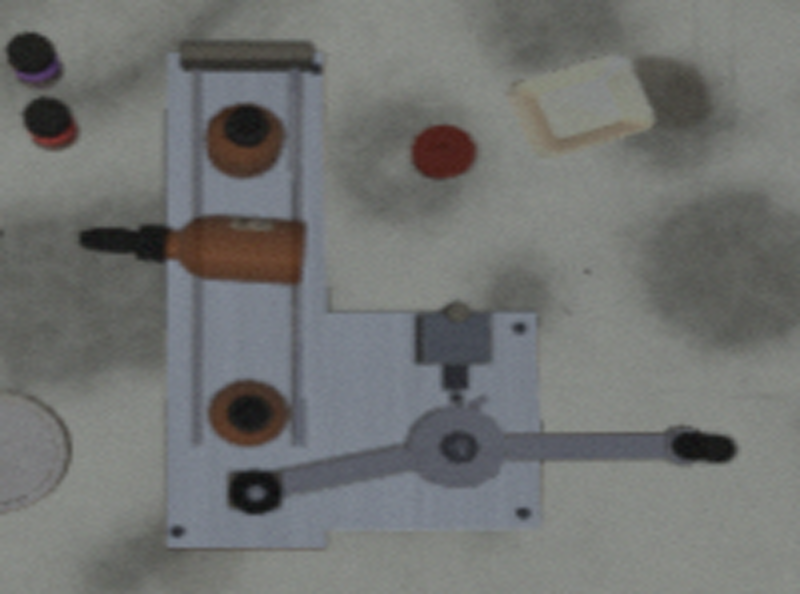

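The crop confirms the amber bottle lying over both rails. Its bulb tip is at crop (85,240), its collar at (150,242) and its base at (303,248). Moving above the cap.

Emit:
move_arm(
  jaw=[0, 0, 0, 0, 0, 0, 0, 0, 0, 0],
  delta_pos=[
    [0.024, -0.03, -0.003],
    [0.024, -0.03, -0.003],
    [0.024, -0.03, -0.003],
    [0.024, -0.03, -0.003],
    [0.024, -0.03, -0.003],
    [0.024, -0.03, -0.003],
    [0.024, -0.03, -0.003],
    [0.024, -0.03, -0.003],
    [0.024, -0.03, -0.003],
    [0.024, -0.03, -0.003],
  ],
  yaw=[-0.085, -0.085, -0.085, -0.085, -0.085, -0.085, -0.085, -0.085, -0.085, -0.085],
  force=20,
)

```text
time: 2.03
ee_pos: [0.4266, 0.2158, 0.3748]
tcp_rot: [180.0, -0.0, 111.3]
wrist_force: [-0.0, 0.8, -1.0]
opening: 0.0855
grasp_force: 0.0
```

Emit:
move_arm(
  jaw=[0.2, 0.3, 0.4, 0.4, 0.4, 0.4],
  delta_pos=[
    [0.02, -0.03, -0.003],
    [0.02, -0.03, -0.003],
    [0.02, -0.03, -0.003],
    [0.02, -0.03, -0.003],
    [0.02, -0.03, -0.003],
    [0, 0, 0],
  ],
  yaw=[-0.085, -0.085, -0.085, -0.085, -0.085, 0],
)

```text
time: 2.53
ee_pos: [0.5281, 0.0634, 0.3585]
tcp_rot: [-180.0, 0.1, 86.7]
wrist_force: [0.6, -0.3, -0.1]
opening: 0.051
grasp_force: 0.0
```

```bash
python3 - <<'E'
from h import *
np.set_printoptions(precision=4,suppress=True)
o=bot.get_obs();print(o['ee_pos'],o['tcp_rot'],o['time'],o['opening'],o['q'])
m=camera_model('wrist');snap('wrist','w0.png')
print(-np.array(m['R']).T@m['t'],np.array(m['R'])[2])
for th,z in (('lane',0),('tipped_bottle',.037),('near_bottle',.006),('far_bottle',.006),('push_post',.07),('pivot',.028)):
    for d in pinpoint('wrist',th): print(th,np.round(d['xy'],1),round(d['confidence'],2),at_z(m,d['xy'],z))
E
```

```text
[0.5281 0.0634 0.3585] [-179.9843    0.079    86.6516] 2.5333 0.051018075957521745 [  6.865    1.7893   1.6093  89.8494  -0.075  100.2134]
[0.5326 0.1374 0.3264] [-0.0179 -0.289  -0.9572]
lane [270.2 231.8] 0.87 [0.5208 0.0114 0.    ]
tipped_bottle [507.7 185.5] 0.97 [0.729  0.0561 0.037 ]
tipped_bottle [287.  266.6] 0.58 [ 0.5354 -0.0093  0.037 ]
tipped_bottle [364.3 122.2] 0.22 [0.6041 0.116  0.037 ]
near_bottle [193.6 231.1] 0.93 [0.4458 0.0188 0.006 ]
far_bottle [354.3 225.7] 0.9 [0.6035 0.0153 0.006 ]
```

View pics/w0.png

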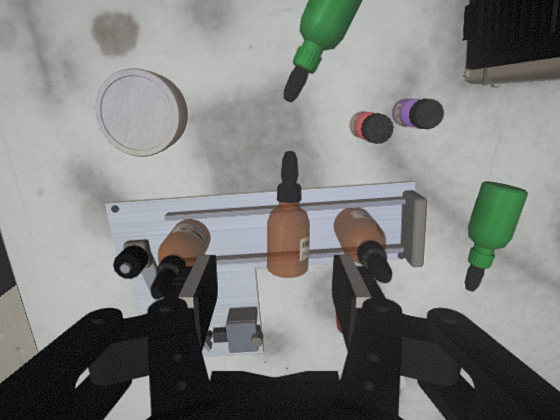

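The picture shows the lane with its left edge from (107,203) to (414,183). The bottle's bulb tip is at (289,153), its collar spans rows 182–200 at column 289, and its base is at (288,276). The left rail runs (165,216)–(403,203).

```bash
python3 - <<'E'
from h import *
np.set_printoptions(precision=4,suppress=True)
m=camera_model('wrist');t=camera_model('top');s=camera_model('scene')
for n,p,z in(('tip',(289,152),.037),('coltop',(288.5,183),.037),('colbot',(289,201),.037),('baseedge',(287.5,276),.037),('edgeN',(107,203),.006),('edgeF',(414,183),.006),('railN',(165,216),.018),('railF',(403,203),.018)):
    print(n,at_z(m,p,z))
f=lambda p,z:at_z(t,(220+p[0]/4,150+p[1]/3.3),z)
for n,p,z in(('L near',(167,546),.006),('L far',(167,53),.006),('R far',(325,53),.006),('R near',(328,546),.006),('railL near',(197,443),.018),('railL far',(197,72),.018),('railR near',(299,443),.018),('railR far',(296,72),.018),('pawlguide ctr',(455,338),.044),('pivottop',(458,446),.04)):
    print(n,f(p,z))
for a,b,c in(((281.3,273.4),(331,256.4),(193.6,231.1)),((281.5,197),(264.3,229.8),(354.3,225.7)),((278.5,236.5),(296.6,243.4),(270.2,231.8)),((297,226.5),(295.2,221.9),(287,266.6))):
    print(tri([ray(t,a),ray(s,b),ray(m,c)]))
E
```

```text
tip [0.5394 0.101  0.037 ]
coltop [0.538  0.0745 0.037 ]
colbot [0.5379 0.0585 0.037 ]
baseedge [ 0.534  -0.0139  0.037 ]
edgeN [0.3628 0.0558 0.006 ]
edgeF [0.6581 0.0617 0.006 ]
railN [0.4216 0.0438 0.018 ]
railF [0.6443 0.0461 0.018 ]
L near [0.3623 0.0489 0.006 ]
L far [0.6592 0.0534 0.006 ]
R far [ 0.6602 -0.0265  0.006 ]
R near [ 0.3632 -0.0296  0.006 ]
railL near [0.4235 0.035  0.018 ]
railL far [0.6449 0.038  0.018 ]
railR near [ 0.4241 -0.0143  0.018 ]
railR far [ 0.6455 -0.0113  0.018 ]
pawlguide ctr [ 0.4853 -0.0864  0.044 ]
pivottop [ 0.4237 -0.0884  0.04  ]
[ 0.4421  0.0143 -0.0024]
[0.6017 0.0162 0.0026]
[0.519  0.0187 0.0057]
[ 0.5368 -0.0127  0.032 ]
```

Emit:
move_arm(
  jaw=[0.4, 0.4, 0.4, 0.4, 0.4, 0.4, 1, 1, 1, 1],
  delta_pos=[
    [0.012, 0.0285, 0],
    [0, 0, -0.034],
    [0, 0, -0.034],
    [0, 0, -0.034],
    [0, 0, -0.034],
    [0, 0, -0.03],
    [0, 0, 0],
    [0, 0, 0],
    [0, 0, 0],
    [0, 0, 0],
  ],
  yaw=[0.01, 0, 0, 0, 0, 0, 0, 0, 0, 0],
  force=20,
)

```text
time: 3.72
ee_pos: [0.5387, 0.0965, 0.1964]
tcp_rot: [179.8, -0.0, 87.8]
wrist_force: [0.4, -0.3, 0.2]
opening: 0.0027
grasp_force: 0.0
```

```bash
python3 - <<'E'
from h import *
np.set_printoptions(precision=4,suppress=True)
s=camera_model('scene')
for n,p,z in (('near',(331,256.4),.006),('far',(264.3,229.8),.006),('lane',(296.6,243.4),0)): print(n,at_z(s,p,z))
o=bot.get_obs();print(o['ee_pos'],o['tcp_rot'],o['time'],o['opening'],o['grasp_force'])
a=camera('wrist');b=camera('scene')[160:300,200:400]
b=cv2.resize(b,(560,392),interpolation=cv2.INTER_CUBIC)
cv2.imwrite('pics/g1.png',cv2.resize(np.hstack([a[:392],b]),(800,280))[...,::-1])
E
```

```text
near [0.439  0.0175 0.006 ]
far [0.6041 0.0177 0.006 ]
lane [0.523  0.0146 0.    ]
[0.5387 0.0965 0.1964] [179.7861  -0.0462  87.7974] 3.7167 0.0027072086168025635 0.0
```

View pics/g1.png

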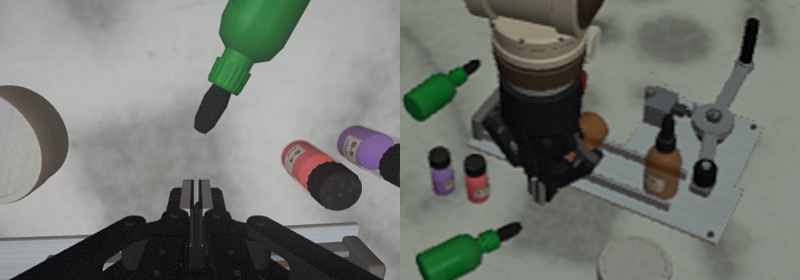

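The left half shows the fingers shut on nothing, with the tips at about (200,190). They closed beyond the bulb, so I'll reopen and shift toward the base.

Emit:
move_arm(
  jaw=[0.4, 0.4, 0.4, 0.4, 0.4, 1, 1, 1, 1, 1],
  delta_pos=[
    [0, 0, 0],
    [0, 0, 0],
    [0, 0, 0],
    [0, -0.017, -0.003],
    [0, 0, 0],
    [0, 0, 0],
    [0, 0, 0],
    [0, 0, 0],
    [0, 0, 0],
    [0, 0, 0],
  ],
  yaw=[0, 0, 0, 0, 0, 0, 0, 0, 0, 0],
  force=20,
)

```text
time: 4.65
ee_pos: [0.5379, 0.0795, 0.1908]
tcp_rot: [180.0, -0.0, 87.8]
wrist_force: [-0.2, -0.9, 0.1]
opening: 0.0003
grasp_force: 0.0
```

```bash
python3 - <<'E'
from h import *
np.set_printoptions(precision=4,suppress=True)
m=camera_model('wrist')
a=camera('wrist')
for d in outline_of('wrist','tipped_bottle'): print(d['confidence'],d['xy'])
c=camera('top')[180:290,220:360]
for n,z in(('tipped_bottle',.037),('near_bottle',.006),('far_bottle',.006)):
  for d in pinpoint('top',n): print(n,np.round(d['xy'],1),round(d['confidence'],2))
# where do the closed tips project in each view
o=bot.get_obs();tip=np.array(o['ee_pos'])-[0,0,.173];print('tip proj wrist',proj(m,tip),'top',proj(camera_model('top'),tip),'scene',proj(camera_model('scene'),tip))
b=camera('scene')[180:290,220:360]
f=lambda x:cv2.resize(x,(400,314),interpolation=cv2.INTER_CUBIC)
cv2.imwrite('pics/g2.png',np.vstack([cv2.resize(a,(800,600))[300:584],np.hstack([f(b),f(c)])])[...,::-1])
E
```

```text
0.94 [277.7, 268.3]
0.61 [327.1, 53.6]
tipped_bottle [264.  126.7] 0.68
tipped_bottle [294.7 223.4] 0.65
near_bottle [280.3 269.9] 0.57
far_bottle [277.4 193.5] 0.55
tip proj wrist [274.1049 273.4635] top [247.5126 225.067 ] scene [276.5349 255.3774]
```

View pics/g2.png

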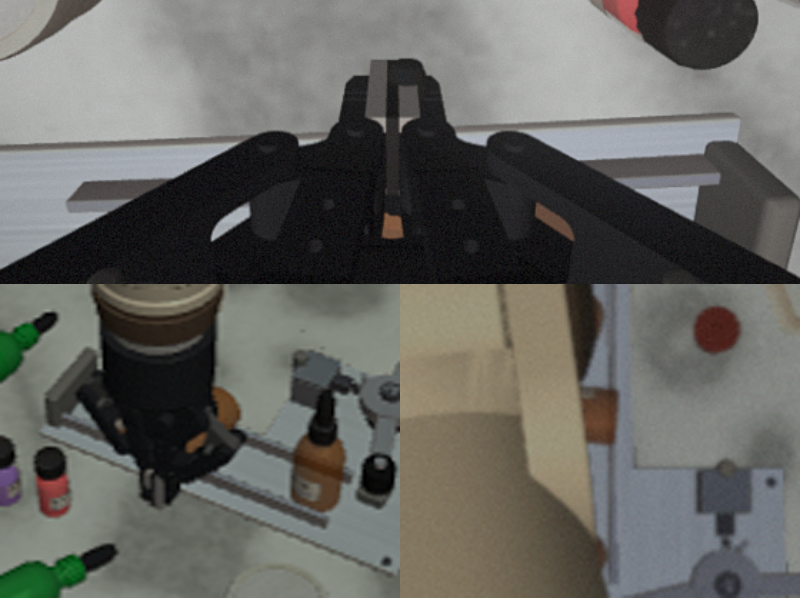

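The fingers show as shut at (393,90), with a black rounded end at (408,68) beside the right pad. Opening and lifting to see where the bulb is.

Emit:
move_arm(
  jaw=[0.4, 0.4, 0.4, 0.4],
  delta_pos=[
    [0, 0, 0],
    [0, 0, 0],
    [0, 0, 0],
    [0, 0, 0],
  ],
  yaw=[0, 0, 0, 0],
)

```text
time: 5.33
ee_pos: [0.5379, 0.0791, 0.1907]
tcp_rot: [-180.0, 0.0, 87.8]
wrist_force: [-0.3, -0.2, 0.7]
opening: 0.0481
grasp_force: 0.0
```

```bash
python3 - <<'E'
from h import *
np.set_printoptions(precision=4,suppress=True)
m=camera_model('wrist')
a=camera('wrist')
o=bot.get_obs();print(o['ee_pos'],o['opening'])
e=np.array(o['ee_pos'])
for z in (.155,.173):
  for k in(-1,1): print(z,proj(m,e+[k*o['opening']/2,0,-z]))
for d in outline_of('wrist','tipped_bottle'): print(d['confidence'],d['xy'],np.ptp(np.nonzero(d['mask']),axis=1))
cv2.imwrite('pics/g3.png',cv2.resize(a[200:350,170:370],(800,600),interpolation=cv2.INTER_CUBIC)[...,::-1])
E
```

```text
[0.5379 0.0791 0.1907] 0.05092519760306417
0.155 [210.652 296.402]
0.155 [337.8815 292.0479]
0.173 [217.6276 274.9191]
0.173 [330.9368 270.9529]
0.95 [325.1, 52.4] [147 142]
0.69 [281.4, 327.6] [128  75]
```

View pics/g3.png

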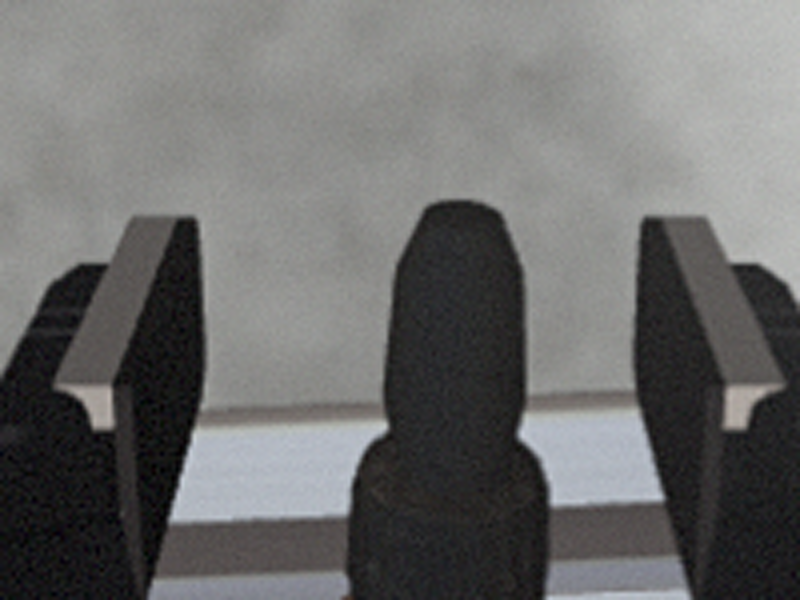

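The open fingers, at (160,330) and (680,330), straddle the bulb at (455,320), with the collar from row 440 down. They shut through the soft bulb without gripping it, so I'll grip the collar and neck instead.

Emit:
move_arm(
  jaw=[0.4, 0.4, 1, 1, 1, 1, 1],
  delta_pos=[
    [0.003, -0.013, 0.006],
    [0, 0, 0],
    [0, 0, 0],
    [0, 0, 0],
    [0, 0, 0],
    [0, 0, 0],
    [0, 0, 0],
  ],
  yaw=[0, 0, 0, 0, 0, 0, 0],
  force=20,
)

```text
time: 6.02
ee_pos: [0.5408, 0.0662, 0.1966]
tcp_rot: [-180.0, -0.0, 87.8]
wrist_force: [-0.3, -0.7, -0.4]
opening: -0.0001
grasp_force: 0.0
```

Emit:
move_arm(
  jaw=[0.4, 0.4, 0.4, 0.4, 1, 1, 1, 1, 1, 1],
  delta_pos=[
    [0, 0, 0],
    [0, 0, 0],
    [0, 0, 0],
    [0, -0.012, 0.002],
    [0, 0, 0],
    [0, 0, 0],
    [0, 0, 0],
    [0, 0, 0],
    [0, 0, 0],
    [0, 0, 0],
  ],
  yaw=[0, 0, 0, 0, 0, 0, 0, 0, 0, 0],
  force=20,
)

```text
time: 6.85
ee_pos: [0.541, 0.0542, 0.1988]
tcp_rot: [180.0, 0.0, 87.8]
wrist_force: [0.4, -2.1, 0.9]
opening: 0.0243
grasp_force: 17.4
```

```bash
python3 - <<'E'
from h import *
np.set_printoptions(precision=4,suppress=True)
o=bot.get_obs();print(o['ee_pos'],o['opening'],o['grasp_force'])
a=camera('wrist');b=camera('scene');c=camera('top')
for n in('top','scene','wrist'):
  for d in outline_of(n,'tipped_bottle')[:3]:
    ys,xs=np.nonzero(d['mask']); print(n,d['confidence'],d['xy'],xs.min(),xs.max(),ys.min(),ys.max())
f=lambda x:cv2.resize(x,(400,300),interpolation=cv2.INTER_CUBIC)
cv2.imwrite('pics/g4.png',np.vstack([np.hstack([f(a[200:350,170:370]),f(c[180:285,220:360])]),np.hstack([f(b[180:285,220:360]),f(a)])])[...,::-1])
E
```

```text
[0.541  0.0542 0.1988] 0.02434288208828202 17.410012973996345
top 0.93 [186.1, 200.7] 168 194 188 215
top 0.62 [279.9, 126.6] 264 315 118 139
scene 0.93 [228.8, 288.2] 208 260 272 304
scene 0.89 [216.0, 206.2] 203 238 191 219
scene 0.59 [275.5, 242.4] 268 297 220 255
wrist 0.76 [276.2, 307.3] 233 313 190 376
wrist 0.67 [290.5, 35.3] 264 341 0 82
```

Gripped at the collar, with an opening of 24 mm and 17 N. Lifting.

Emit:
move_arm(
  jaw=[1, 1, 1, 1, 1, 1, 1],
  delta_pos=[
    [0, 0, 0.015],
    [0, 0, 0.025],
    [0, 0, 0.025],
    [0, 0, 0.025],
    [0, 0, 0.02],
    [0, 0, 0],
    [0, 0, 0],
  ],
  yaw=[0, 0, 0, 0, 0, 0, 0],
)

```text
time: 7.73
ee_pos: [0.5411, 0.0543, 0.3095]
tcp_rot: [179.9, -0.0, 87.8]
wrist_force: [-0.8, -0.3, -0.2]
opening: 0.0001
grasp_force: 0.0
```

```bash
python3 - <<'E'
from h import *
np.set_printoptions(precision=4,suppress=True)
o=bot.get_obs();print(o['ee_pos'],o['opening'],o['grasp_force'],o['wrist_force'],o['torque'])
a=camera('wrist');b=camera('scene')
for n in('scene','wrist'):
  for d in outline_of(n,'tipped_bottle')[:4]:
    ys,xs=np.nonzero(d['mask']); print(n,d['confidence'],d['xy'],xs.min(),xs.max(),ys.min(),ys.max())
b=cv2.resize(b[140:290,200:400],(800,600),interpolation=cv2.INTER_CUBIC); a=cv2.resize(a,(300,225)); b[:225,500:]=a
cv2.imwrite('pics/g5.png',b[...,::-1])
E
```

```text
[0.5411 0.0543 0.3095] 0.0001336315125672833 0.0 [-0.8141 -0.3463 -0.1575] [-0.0339 -0.0208 -0.0249]
scene 0.79 [230.5, 288.4] 209 261 271 304
scene 0.69 [215.4, 205.0] 202 239 190 220
scene 0.6 [281.8, 221.2] 273 289 207 233
scene 0.31 [290.3, 205.1] 287 292 198 208
wrist 0.92 [511.0, 237.5] 477 553 190 316
wrist 0.83 [319.4, 268.5] 282 349 233 311
wrist 0.62 [294.8, 31.3] 268 347 0 89
```

View pics/g5.png

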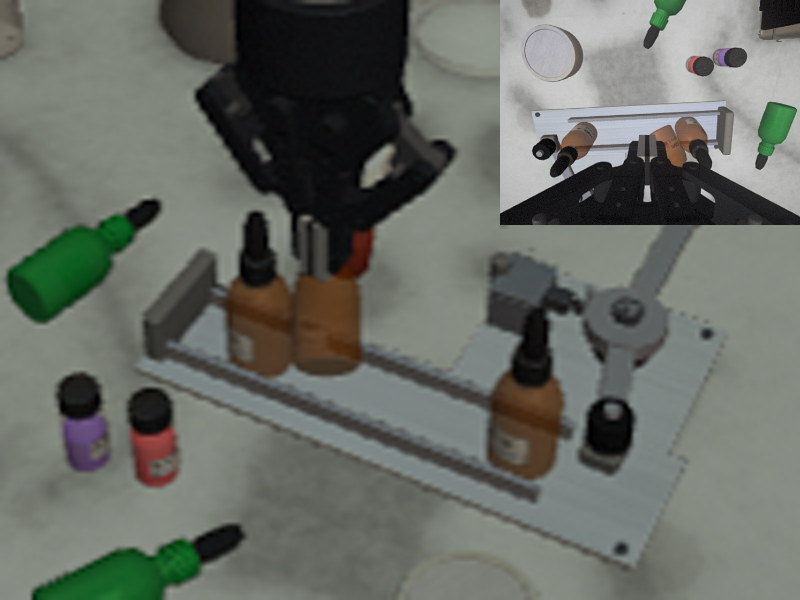

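The bottle slipped out of the pads and now shows at (328,325) beside the far bottle at (258,320). It looks roughly upright or leaning. I'll back off and measure.

Emit:
move_arm(
  jaw=[0.8, 0.4, 0.4, 0.4, 0.4, 0.4],
  delta_pos=[
    [0, 0, 0.025],
    [-0.02, 0.035, 0.01],
    [-0.02, 0.035, 0.01],
    [-0.02, 0.035, 0],
    [-0.02, 0.035, 0],
    [0, 0, 0],
  ],
  yaw=[0, 0, 0, 0, 0, 0],
)

```text
time: 8.43
ee_pos: [0.4581, 0.1984, 0.3531]
tcp_rot: [-179.9, -0.1, 88.0]
wrist_force: [0.5, 0.4, 0.1]
opening: 0.0514
grasp_force: 0.0
```

```bash
python3 - <<'E'
from h import *
np.set_printoptions(precision=4,suppress=True)
o=bot.get_obs();print(o['ee_pos'])
P={}
for n in('scene','top','wrist'):
  im=snap(n,'k_%s.png'%n);m=camera_model(n)
  for th in('tipped_bottle','near_bottle','far_bottle'):
    for d in outline_of(n,th)[:4]:
      ys,xs=np.nonzero(d['mask']);c=im[ys,xs].mean(0);print(n,th,'mask',round(d['confidence'],2),np.round(d['xy']),xs.min(),xs.max(),ys.min(),ys.max(),np.round(c))
    for d in pinpoint(n,th)[:4]: print(n,th,'pt',round(d['confidence'],2),np.round(d['xy'],1),at_z(m,d['xy'],.006))
b=cv2.imread('pics/k_scene.png')[180:290,230:350];c=cv2.imread('pics/k_top.png')[155:265,230:350];w=cv2.imread('pics/k_wrist.png')
f=lambda x:cv2.resize(x,(400,367),interpolation=cv2.INTER_CUBIC)
r=np.zeros((590,800,3),np.uint8);r[:367]=np.hstack([f(b),f(c)]);r[367:590,:297]=cv2.resize(w,(297,223))
cv2.imwrite('pics/g6.png',r)
E
```

```text
[0.4581 0.1984 0.3531]
scene tipped_bottle mask 0.86 [231. 286.] 209 260 271 304 [25. 83. 37.]
scene tipped_bottle mask 0.78 [215. 209.] 202 239 190 220 [21. 77. 33.]
scene tipped_bottle mask 0.59 [276. 230.] 273 283 229 234 [75. 61. 48.]
scene tipped_bottle pt 0.94 [205.3 216.3] [0.7482 0.0463 0.006 ]
scene tipped_bottle pt 0.71 [211.  297.1] [0.6037 0.225  0.006 ]
scene tipped_bottle pt 0.48 [278.9 233. ] [0.5701 0.0106 0.006 ]
scene near_bottle mask 0.8 [334. 245.] 321 340 218 259 [65. 50. 37.]
scene near_bottle pt 0.77 [333.3 253.3] [0.4382 0.0072 0.006 ]
top tipped_bottle mask 0.93 [285. 131.] 263 316 117 139 [41. 86. 46.]
top tipped_bottle mask 0.91 [293. 206.] 272 325 190 223 [80. 59. 47.]
top tipped_bottle mask 0.74 [363. 180.] 347 381 167 197 [142. 141. 131.]
top tipped_bottle mask 0.68 [193. 204.] 168 219 187 224 [45. 87. 50.]
top tipped_bottle pt 0.86 [175.7 193.5] [0.6009 0.2261 0.006 ]
top tipped_bottle pt 0.62 [394.5 283.3] [ 0.4266 -0.2128  0.006 ]
top tipped_bottle pt 0.61 [277.9 215.2] [0.5595 0.0197 0.006 ]
top tipped_bottle pt 0.59 [267.6 125.8] [0.744  0.0428 0.00
[... 257 characters left out ...]
. 50. 41.]
top far_bottle pt 0.67 [277.7 192. ] [0.6064 0.0206 0.006 ]
wrist tipped_bottle mask 0.98 [406. 401.] 398 420 376 419 [71. 46. 32.]
wrist tipped_bottle mask 0.72 [403. 177.] 361 447 130 244 [ 55. 104.  63.]
wrist tipped_bottle mask 0.62 [542. 338.] 515 559 304 373 [39. 88. 47.]
wrist tipped_bottle mask 0.46 [292. 334.] 202 480 302 383 [127. 130. 134.]
wrist tipped_bottle pt 0.91 [549.3 310.9] [0.7472 0.0446 0.006 ]
wrist tipped_bottle pt 0.56 [427.7 140.3] [0.6005 0.2287 0.006 ]
wrist near_bottle mask 0.93 [266. 356.] 245 282 336 376 [85. 68. 58.]
wrist near_bottle mask 0.21 [288. 336.] 202 478 303 381 [129. 132. 136.]
wrist near_bottle pt 0.84 [264.5 345.6] [0.4433 0.0153 0.006 ]
```

View pics/g6.png

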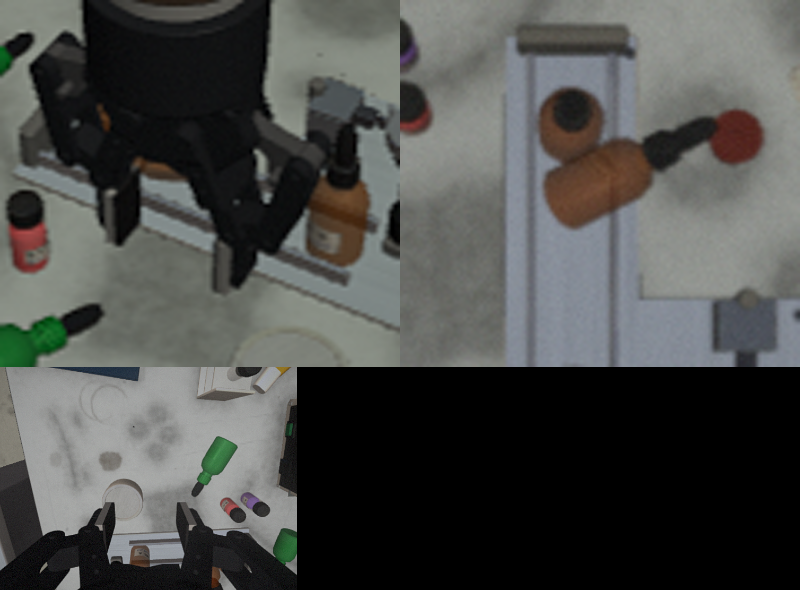

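The top crop shows the bottle lying from its base inside the lane, at (560,203), over the right rail. Its collar is at (660,147) and its bulb at (715,125), above the stopper at (736,137). The far bottle still stands at (571,115).

```bash
python3 - <<'E'
from h import *
np.set_printoptions(precision=4,suppress=True)
t=camera_model('top')
th=np.radians(20)
f=lambda p:(230+(p[0]-400)/3.333,155+p[1]/3.333)
from scipy.optimize import least_squares
# base axis point (x,y), heading, elev ; observed axis points along silhouette mid-line
tip=f((716,123));col=f((661,147));b=f((560,203))
for el in(5,12,20,28):
    e=np.radians(el)
    def pts(p):
        u=np.array([np.cos(p[2])*np.cos(e),np.sin(p[2])*np.cos(e),np.sin(e)]);o=np.array([p[0],p[1],.006+.019*np.cos(e)])
        return u,o
    def r(p,):
        u,o=pts(p);L=p[3]
        return np.r_[proj(t,o+u*L)-tip,proj(t,o+u*.074)-col,proj(t,o)-b]
    s=least_squares(r,[.56,.02,-1.15,.109]);u,o=pts(s.x)
    print(el,'base',o,'head',np.degrees(s.x[2]),'L',s.x[3],'rms',np.sqrt((s.fun**2).mean()),'collar',o+.074*u,'tip',o+.107*u)
print('stopper',at_z(t,f((736,137)),.028),'far top',at_z(t,f((572,108)),.112), 'near pts', at_z(t,f((571,125)),.006))
E
```

```text
5 base [0.5547 0.0228 0.0249] head -62.17793273504011 L 0.10569134910609972 rms 1.0409990917268976 collar [ 0.5891 -0.0424  0.0314] tip [ 0.6045 -0.0715  0.0343]
12 base [0.5548 0.0228 0.0246] head -62.90632963034362 L 0.1053042174198578 rms 1.0331432544519643 collar [ 0.5878 -0.0416  0.04  ] tip [ 0.6025 -0.0704  0.0468]
20 base [0.5553 0.0222 0.0239] head -63.78702736003397 L 0.1061547931250444 rms 0.8325389577697806 collar [ 0.586  -0.0402  0.0492] tip [ 0.5997 -0.068   0.0605]
28 base [0.5561 0.0208 0.0228] head -64.73437993057713 L 0.10845527287686452 rms 0.47943112972929186 collar [ 0.584  -0.0383  0.0575] tip [ 0.5964 -0.0646  0.073 ]
stopper [ 0.5959 -0.0833  0.028 ] far top [0.5967 0.015  0.112 ] near pts [0.6054 0.0133 0.006 ]
```

Emit:
move_arm(
  jaw=[0.4, 0.4, 0.4, 0.4, 0.4, 0.4, 0.4, 0.4],
  delta_pos=[
    [0.0175, -0.0325, 0],
    [0.0175, -0.0325, 0],
    [0.0175, -0.0325, 0],
    [0.0175, -0.0325, 0],
    [0.0175, -0.0325, 0],
    [0.0175, -0.0325, 0],
    [0.0175, -0.0325, 0],
    [0, 0, 0],
  ],
  yaw=[0.065, 0.065, 0.065, 0.065, 0.065, 0.065, 0.065, 0],
  force=30,
)

```text
time: 10.15
ee_pos: [0.5853, -0.038, 0.3526]
tcp_rot: [-180.0, 0.1, 113.8]
wrist_force: [0.7, 0.2, 0.3]
opening: 0.0513
grasp_force: 0.0
```

```bash
python3 - <<'E'
from h import *
np.set_printoptions(precision=4,suppress=True)
m=camera_model('wrist');o=bot.get_obs();im=snap('wrist','w5.png');print(o['ee_pos'],o['tcp_rot'])
for th in('tipped_bottle','near_bottle','far_bottle','stopper','lane'):
    for d in outline_of('wrist',th)[:4]:
      ys,xs=np.nonzero(d['mask']);c,ax=cv2.PCACompute(np.c_[xs,ys].astype(np.float32),None);q=(np.c_[xs,ys]-c)@ax[0]
      print(th,'mask',round(d['confidence'],2),np.round(d['xy']),np.round((c+ax[0]*q.min())[0]),np.round((c+ax[0]*q.max())[0]),np.round(im[ys,xs].mean(0)))
    for d in pinpoint('wrist',th)[:3]: print(th,'pt',round(d['confidence'],2),np.round(d['xy'],1),at_z(m,d['xy'],.006))
# predicted tip and base under top-based pose
for X in((.5557,.0215,.0234),(.598,-.0665,.067),(.585,-.039,.053)): print(X,proj(m,X))
E
```

```text
[ 0.5853 -0.038   0.3526] [-179.9637    0.0684  113.8429]
tipped_bottle mask 0.88 [273. 154.] [274. 100.] [274. 240.] [103.  78.  65.]
tipped_bottle mask 0.71 [449. 200.] [479. 163.] [392. 258.] [ 58. 109.  66.]
tipped_bottle pt 0.68 [475.8 165.8] [0.7479 0.0522 0.006 ]
tipped_bottle pt 0.61 [274.4 114. ] [0.5603 0.0191 0.006 ]
near_bottle mask 0.77 [125.  52.] [70. 39.] [166.  70.] [68. 57. 52.]
near_bottle pt 0.77 [145.5  63.5] [0.4437 0.0133 0.006 ]
far_bottle mask 0.83 [323. 142.] [303. 118.] [341. 162.] [88. 71. 64.]
far_bottle pt 0.82 [318.3 135. ] [0.6033 0.0183 0.006 ]
stopper mask 0.69 [148. 122.] [-21. 150.] [396.  98.] [136. 139. 148.]
stopper mask 0.18 [ 67. 165.] [85. 19.] [ 44. 325.] [89. 89. 94.]
stopper pt 0.82 [265.6 224.4] [ 0.594  -0.0781  0.006 ]
lane mask 0.74 [148. 125.] [-20. 149.] [396.  99.] [136. 139. 149.]
(0.5557, 0.0215, 0.0234) [270.4719 109.6989]
(0.598, -0.0665, 0.067) [274.2283 240.1625]
(0.585, -0.039, 0.053) [273.2661 197.9525]
```

Emit:
move_arm(
  jaw=[0.4, 0.4, 0.4, 0.4, 0.4, 1, 1, 1, 1, 1],
  delta_pos=[
    [-0.005, 0.0085, -0.03],
    [0, 0, -0.04],
    [0, 0, -0.04],
    [0, 0, -0.036],
    [0, 0, 0],
    [0, 0, 0],
    [0, 0, 0],
    [0, 0, 0],
    [0, 0, 0],
    [0, 0, 0],
  ],
  yaw=[0, 0, 0, 0, 0, 0, 0, 0, 0, 0],
  force=30,
)

```text
time: 11.53
ee_pos: [0.5789, -0.0249, 0.2096]
tcp_rot: [179.9, 0.1, 113.8]
wrist_force: [0.3, -0.6, -0.2]
opening: 0.0341
grasp_force: 29.6
```

Emit:
move_arm(
  jaw=[1, 1, 1, 1, 1, 1, 1, 1],
  delta_pos=[
    [-0.007, -0.001, 0.001],
    [-0.007, -0.001, 0.001],
    [-0.007, -0.001, 0],
    [-0.007, -0.002, 0],
    [-0.007, -0.002, 0],
    [-0.006, -0.002, 0],
    [-0.003, 0, 0],
    [0, 0, 0],
  ],
  yaw=[-0.06, -0.06, -0.06, -0.06, -0.06, -0.06, -0.06, 0],
)

```text
time: 12.2
ee_pos: [0.5343, -0.0339, 0.211]
tcp_rot: [179.9, -0.0, 89.6]
wrist_force: [-1.0, 0.8, 2.5]
opening: 0.0344
grasp_force: 30.1
```

```bash
python3 - <<'E'
from h import *
np.set_printoptions(precision=4,suppress=True)
m=camera_model('wrist')
for n in('wrist','top','scene'):
  im=snap(n,'w6%s.png'%n);m=camera_model(n)
  for th in('tipped_bottle','far_bottle','near_bottle'):
    for d in outline_of(n,th)[:4]:
      ys,xs=np.nonzero(d['mask']);c,ax=cv2.PCACompute(np.c_[xs,ys].astype(np.float32),None);q=(np.c_[xs,ys]-c)@ax[0]
      print(n,th,'mask',round(d['confidence'],2),np.round(d['xy']),np.round((c+ax[0]*q.min())[0]),np.round((c+ax[0]*q.max())[0]),np.round(im[ys,xs].mean(0)))
    for d in pinpoint(n,th)[:4]: print(n,th,'pt',round(d['confidence'],2),np.round(d['xy'],1),at_z(m,d['xy'],.006))
o=bot.get_obs();print(o['ee_pos'],o['tcp_rot'],o['opening'],o['grasp_force'],o['wrist_force'])
E
```

```text
wrist tipped_bottle mask 0.84 [274. 238.] [277. 140.] [272. 376.] [119.  87.  68.]
wrist tipped_bottle pt 0.81 [275.3 155.6] [0.5356 0.014  0.006 ]
wrist far_bottle mask 0.95 [465. 167.] [376. 133.] [569. 202.] [83. 65. 55.]
wrist far_bottle pt 0.72 [409.7 146.8] [0.6022 0.0182 0.006 ]
wrist near_bottle mask 0.74 [ 55. 168.] [-10. 195.] [123. 145.] [93. 73. 63.]
wrist near_bottle pt 0.57 [ 89.1 158.4] [0.4423 0.0131 0.006 ]
top tipped_bottle mask 0.92 [189. 205.] [171. 194.] [218. 221.] [35. 77. 40.]
top tipped_bottle mask 0.67 [278. 127.] [264. 126.] [294. 132.] [37. 83. 42.]
top tipped_bottle mask 0.54 [279. 226.] [280. 219.] [281. 235.] [88. 60. 43.]
top tipped_bottle mask 0.42 [276. 276.] [278. 265.] [278. 284.] [65. 50. 41.]
top tipped_bottle pt 0.87 [266.3 123.4] [0.7491 0.0455 0.006 ]
top tipped_bottle pt 0.68 [174.8 192.6] [0.6027 0.228  0.006 ]
top tipped_bottle pt 0.52 [281.2 223.4] [0.5432 0.0129 0.006 ]
top far_bottle pt 0.69 [282.  195.1] [0.6002 0.0119 0.006 ]
top near_bottle mask 0.76 [276. 275.] [277. 266.] [278. 284.] [65. 49. 40.]
top near_bottle pt 0.58 [278.6 274.
[... 313 characters left out ...]
4 0.0024 0.006 ]
scene tipped_bottle pt 0.84 [210.3 295.5] [0.6071 0.2226 0.006 ]
scene tipped_bottle pt 0.76 [203.5 215. ] [0.7545 0.0447 0.006 ]
scene far_bottle mask 0.59 [262. 219.] [262. 194.] [265. 233.] [64. 48. 34.]
scene far_bottle pt 0.56 [261.8 233.1] [0.6038 0.0293 0.006 ]
scene near_bottle mask 0.94 [334. 241.] [333. 217.] [329. 259.] [65. 52. 40.]
scene near_bottle mask 0.43 [358. 220.] [376. 169.] [346. 256.] [67. 70. 68.]
scene near_bottle mask 0.32 [238. 250.] [237. 237.] [240. 261.] [81. 54. 50.]
scene near_bottle pt 0.72 [332.2 257.5] [0.4356 0.0191 0.006 ]
[ 0.5345 -0.0338  0.2097] [179.9834  -0.0052  89.7745] 0.034286641579839544 30.513306852990354 [1.8537 0.6741 4.8107]
```

Emit:
move_arm(
  jaw=[1, 1, 1, 1, 1, 1, 1, 1, 1, 1],
  delta_pos=[
    [0, 0.004, 0],
    [0, 0.004, 0],
    [0, 0.004, 0],
    [0, 0.004, 0],
    [0, 0.003, 0.001],
    [0, 0.0025, 0.002],
    [0, 0.0025, 0.002],
    [0, 0.0025, 0.002],
    [0, 0.002, 0.002],
    [0, 0, 0],
  ],
  yaw=[0, 0, 0, 0, 0, 0, 0, 0, 0, 0],
  force=20,
)

```text
time: 14.08
ee_pos: [0.5345, -0.0051, 0.2193]
tcp_rot: [180.0, -0.0, 89.8]
wrist_force: [-0.1, -0.4, -1.0]
opening: 0.0344
grasp_force: 29.8
```

```bash
cat > fit.py <<'E'
from h import *
np.set_printoptions(precision=4,suppress=True)
def fit(n='wrist'):
  m=camera_model(n);im=camera(n);o=bot.get_obs()
  print(o['time'],o['ee_pos'],o['opening'],o['grasp_force'],o['wrist_force'])
  for d in outline_of(n,'tipped_bottle')[:4]:
      ys,xs=np.nonzero(d['mask']);c,ax=cv2.PCACompute(np.c_[xs,ys].astype(np.float32),None);q=(np.c_[xs,ys]-c)@ax[0]
      print(n,'mask',round(d['confidence'],2),np.round(d['xy']),np.round((c+ax[0]*q.min())[0]),np.round((c+ax[0]*q.max())[0]),np.round(im[ys,xs].mean(0)))
  for d in pinpoint(n,'tipped_bottle')[:4]: print(n,'pt',round(d['confidence'],2),np.round(d['xy'],1),at_z(m,d['xy'],.006))
  return m,im,o
E
python3 - <<'E'
from fit import *
m,im,o=fit('wrist'); cv2.imwrite('pics/w7.png',im[...,::-1])
G=np.array(o['ee_pos'])-[0,0,.155];C=G+[0,.009,-.011]
for el in(24,35,45,60,80):
  e=np.radians(el);u=np.array([0,-np.cos(e),np.sin(e)]);print(el,'base',proj(m,C-.05*u),'baseUpEdge',proj(m,C-.05*u+.019*np.array([0,np.sin(e),np.cos(e)])),'tip',proj(m,C+.059*u))
E
```

```text
14.1333 [ 0.5345 -0.0052  0.2191] 0.03427012694703458 29.756997603435593 [-0.9012 -1.1196 -1.2554]
wrist mask 0.96 [278. 238.] [277. 140.] [272. 377.] [121.  89.  70.]
wrist pt 0.62 [275.6 156.9] [0.5357 0.0409 0.006 ]
24 base [273.1873 146.9326] baseUpEdge [272.9605 132.6143] tip [274.0713 408.8299]
35 base [273.2879 154.7886] baseUpEdge [273.0653 134.2426] tip [273.9973 419.347 ]
45 base [273.378  164.1548] baseUpEdge [273.1638 139.4157] tip [273.9018 424.4371]
60 base [273.5074 181.1839] baseUpEdge [273.311 152.168] tip [273.7046 421.0818]
80 base [273.6651 207.7552] baseUpEdge [273.4968 175.6237] tip [273.3527 389.6741]
```

Emit:
move_arm(
  jaw=[1, 1, 1, 1, 1],
  delta_pos=[
    [0, -0.004, -0.003],
    [0, 0, -0.004],
    [0, 0.004, 0],
    [0, 0.003, 0],
    [0, 0, 0],
  ],
  yaw=[0, 0, 0, 0, 0],
)

```text
time: 14.65
ee_pos: [0.535, -0.0047, 0.2139]
tcp_rot: [179.8, 0.5, 89.6]
wrist_force: [-3.4, -22.0, 17.3]
opening: 0.0342
grasp_force: 34.5
```

```bash
python3 - <<'E'
from fit import *
fit('wrist');fit('scene')
E
```

```text
14.7 [ 0.5349 -0.0048  0.2139] 0.03444344935491015 34.455136490419136 [ -3.5926 -20.6218  17.3612]
wrist mask 0.23 [ 60. 230.] [-14. 290.] [123. 188.] [90. 71. 61.]
wrist pt 0.64 [275.  164.6] [0.5364 0.0365 0.006 ]
14.85 [ 0.5349 -0.0049  0.2139] 0.03427937099451544 34.422923916063155 [ -4.4206 -21.0163  17.5074]
scene mask 0.96 [289. 228.] [298. 207.] [285. 241.] [85. 59. 37.]
scene mask 0.8 [230. 287.] [210. 297.] [260. 273.] [24. 82. 36.]
scene mask 0.78 [214. 205.] [204. 215.] [239. 191.] [16. 75. 29.]
scene pt 0.91 [206.7 213.3] [0.7513 0.0364 0.006 ]
scene pt 0.87 [211.9 294. ] [0.6064 0.2182 0.006 ]
scene pt 0.66 [282.1 239.2] [0.5547 0.0238 0.006 ]
```

Emit:
move_arm(
  jaw=[1, 1, 0.7, 0.7, 0.7, 0.7],
  delta_pos=[
    [0, -0.002, 0.004],
    [0, 0.003, 0.004],
    [0, 0.004, 0],
    [0, 0.003, 0],
    [0, 0.002, 0],
    [0, 0, 0],
  ],
  yaw=[0, 0, 0, 0, 0, 0],
  force=20,
)

```text
time: 15.45
ee_pos: [0.5354, 0.0068, 0.223]
tcp_rot: [179.7, 0.3, 89.7]
wrist_force: [-2.9, -14.9, 21.8]
opening: 0.0345
grasp_force: 35.4
```

```bash
python3 - <<'E'
from fit import *
fit('wrist');fit('scene')
E
```

```text
15.5 [0.5354 0.0067 0.2229] 0.03416718623918446 35.40843519702321 [ -3.0911 -14.8809  22.2374]
wrist mask 0.67 [276. 247.] [270. 149.] [280. 376.] [114.  84.  66.]
wrist pt 0.79 [269.8 170.8] [0.5344 0.0437 0.006 ]
15.65 [0.5353 0.0066 0.2229] 0.03424376160388343 35.40940357837826 [ -2.4214 -14.5858  21.4374]
scene mask 0.9 [286. 226.] [294. 204.] [284. 244.] [80. 55. 34.]
scene mask 0.72 [230. 289.] [211. 297.] [259. 272.] [21. 82. 34.]
scene mask 0.58 [218. 206.] [204. 216.] [238. 191.] [24. 78. 35.]
scene pt 0.78 [282.3 244.5] [0.5468 0.0374 0.006 ]
scene pt 0.68 [211.5 297.7] [0.602  0.2257 0.006 ]
scene pt 0.6 [204.4 212.9] [0.7569 0.0379 0.006 ]
```

Emit:
move_arm(
  jaw=[0.7, 0.7, 0.7, 0.7, 0.7, 0.7, 0.7, 0.7],
  delta_pos=[
    [0, -0.003, 0.004],
    [0, 0, 0.003],
    [0, 0.004, 0],
    [0, 0.004, 0],
    [0, 0.004, 0],
    [0, 0.003, 0],
    [0, 0.003, 0],
    [0, 0, 0],
  ],
  yaw=[0, 0, 0, 0, 0, 0, 0, 0],
  force=20,
)

```text
time: 16.42
ee_pos: [0.5343, 0.0234, 0.2264]
tcp_rot: [-180.0, -0.0, 89.8]
wrist_force: [-0.2, 0.1, -0.3]
opening: 0.0345
grasp_force: 32.8
```

```bash
python3 - <<'E'
from fit import *
m,im,o=fit('wrist');fit('scene')
G=np.array(o['ee_pos'])-[0,0,.155];C=G+[0,.009,-.011]
for el in(50,60,70,80,90):
  e=np.radians(el);u=np.array([0,-np.cos(e),np.sin(e)]);print(el,'base',proj(m,C-.05*u),proj(camera_model('scene'),C-.05*u),(C-.05*u)[1:],'P',(C-.05*u-.019*np.array([0,np.sin(e),np.cos(e)]))[1:])
E
```

```text
16.4667 [0.5343 0.0231 0.2265] 0.03434913494325814 32.78993291058896 [-0.4571 -1.0202 -0.6971]
wrist mask 0.73 [297.   7.] [287.   6.] [314.   4.] [49. 49. 49.]
wrist mask 0.59 [276. 245.] [271. 146.] [279. 376.] [116.  86.  67.]
wrist pt 0.71 [271.4 168.1] [0.5328 0.0621 0.006 ]
16.6167 [0.5344 0.0226 0.2267] 0.03388662779950554 32.79046966291389 [-0.6622 -0.1492 -1.0257]
scene mask 0.75 [216. 208.] [204. 216.] [239. 190.] [21. 76. 33.]
scene mask 0.68 [284. 231.] [292. 206.] [280. 248.] [78. 55. 36.]
scene pt 0.75 [203.6 214.5] [0.7553 0.0433 0.006 ]
scene pt 0.75 [212.6 298.3] [0.5993 0.2258 0.006 ]
scene pt 0.67 [238.4 254.2] [0.6163 0.1069 0.006 ]
scene pt 0.61 [330.3 254.5] [0.4425 0.0134 0.006 ]
50 base [274.0793 169.9381] [281.4256 249.8507] [0.0642 0.0222] P [0.0497 0.01  ]
60 base [274.1446 181.6414] [283.027  249.1631] [0.0571 0.0172] P [0.0406 0.0077]
70 base [274.2067 194.488 ] [284.7694 247.8509] [0.0492 0.0135] P [0.0313 0.007 ]
80 base [274.2651 208.2258] [286.6002 245.9667] [0.0408 0.0112] P [0.022  0.0079]
90 base [274.3196 222.6558] [288.4671 243.5755] [0.0321 0.0105] P [0.0131 0.0105]
```

Emit:
move_arm(
  jaw=[0.7, 0.7, 0.7, 0.7, 0.7, 0.7, 0.7, 0.7, 0.7, 0.7],
  delta_pos=[
    [0, 0, 0.01],
    [0, -0.015, 0],
    [0, -0.012, -0.004],
    [0, 0, -0.006],
    [0, 0, -0.005],
    [0, 0.005, 0],
    [0, 0.005, 0],
    [0, 0.004, 0],
    [0, 0.003, 0],
    [0, 0, 0],
  ],
  yaw=[0, 0, 0, 0, 0, 0, 0, 0, 0, 0],
  force=20,
)

```text
time: 17.55
ee_pos: [0.5346, 0.0126, 0.2246]
tcp_rot: [179.8, 0.2, 89.8]
wrist_force: [-6.6, -11.0, 19.6]
opening: 0.0343
grasp_force: 39.0
```

```bash
python3 - <<'E'
from fit import *
m,im,o=fit('wrist');print(o['torque'])
E
```

```text
17.6 [0.5346 0.0125 0.2245] 0.0345774505731377 39.002129047585186 [ -5.9916 -11.4172  19.6219]
wrist mask 0.96 [275. 253.] [267. 159.] [285. 375.] [106.  79.  64.]
wrist pt 0.92 [267.8 184.3] [0.5318 0.0418 0.006 ]
[-2.2683  1.4999  0.1403]
```

Emit:
move_arm(
  jaw=[0.7, 0.7, 0.7, 0.7, 0.7, 0.7, 0.7, 0.7],
  delta_pos=[
    [0, -0.005, 0.003],
    [0, 0, 0.002],
    [0, 0.004, 0],
    [0, 0.004, 0],
    [0, 0.003, 0],
    [0, 0.003, 0],
    [0, 0.002, 0],
    [0, 0, 0],
  ],
  yaw=[0, 0, 0, 0, 0, 0, 0, 0],
  force=20,
)

```text
time: 18.37
ee_pos: [0.5346, 0.0243, 0.2281]
tcp_rot: [179.9, 0.1, 89.8]
wrist_force: [-2.6, -3.5, 12.3]
opening: 0.0344
grasp_force: 37.5
```

```bash
python3 - <<'E'
from fit import *
m,im,o=fit('wrist');print(o['torque'])
E
```

```text
18.4167 [0.5346 0.0242 0.228 ] 0.033873459778753404 37.48034897600519 [-2.7774 -3.4169 12.3054]
wrist mask 0.66 [275. 261.] [266. 166.] [287. 375.] [99. 75. 62.]
wrist mask 0.65 [296.  10.] [285.   8.] [314.   5.] [53. 52. 52.]
wrist mask 0.43 [559. 346.] [558. 336.] [558. 354.] [75. 75. 74.]
wrist pt 0.8 [267.6 195. ] [0.5314 0.0471 0.006 ]
wrist pt 0.23 [416.1  72.8] [0.6084 0.1119 0.006 ]
[-0.8452  0.7498  0.0776]
```

Emit:
move_arm(
  jaw=[0.7, 0.7, 0.7, 0.7, 0.7, 0.7, 0.7],
  delta_pos=[
    [0, -0.003, 0.012],
    [0, 0, 0.008],
    [0, -0.018, 0],
    [0, -0.018, 0],
    [0, 0, -0.006],
    [0, 0, -0.006],
    [0, 0, 0],
  ],
  yaw=[0, 0, 0, 0, 0, 0, 0],
  force=20,
)

```text
time: 19.1
ee_pos: [0.534, -0.0149, 0.2332]
tcp_rot: [-179.9, -0.0, 89.8]
wrist_force: [-0.3, -0.4, -1.4]
opening: 0.0339
grasp_force: 35.9
```

```bash
python3 - <<'E'
from fit import *
m,im,o=fit('wrist');print(o['torque'])
for d in pinpoint('wrist','lane'): print(d['confidence'],at_z(m,d['xy'],0))
m,im,o=fit('scene')
cv2.imwrite('pics/s9.png',im[...,::-1])
E
```

```text
19.15 [ 0.5341 -0.0148  0.2337] 0.034151516271683884 35.88727448077407 [-0.015   0.0182 -0.9387]
wrist mask 0.94 [275. 257.] [267. 162.] [285. 376.] [100.  76.  62.]
wrist mask 0.49 [198. 172.] [  3. 235.] [543. 133.] [168. 172. 181.]
wrist pt 0.86 [267.9 189.3] [0.5301 0.0102 0.006 ]
[-0.0373  0.0287  0.007 ]
0.82 [0.5228 0.0127 0.    ]
19.35 [ 0.5345 -0.0149  0.2348] 0.034334127126060536 35.88450639654184 [ 0.1208 -0.4374 -0.8757]
scene mask 0.89 [229. 288.] [210. 296.] [261. 272.] [23. 81. 35.]
scene mask 0.87 [216. 206.] [204. 216.] [239. 191.] [19. 75. 31.]
scene mask 0.77 [294. 215.] [298. 191.] [292. 236.] [71. 50. 32.]
scene pt 0.79 [203.1 215.5] [0.7543 0.0466 0.006 ]
scene pt 0.75 [292.2 233.4] [ 0.5431 -0.0026  0.006 ]
scene pt 0.66 [213.4 296.3] [0.6007 0.2212 0.006 ]
```

Emit:
move_arm(
  jaw=[0.7, 0.7, 0.7, 0.7, 0.7, 0.7, 0.7, 0.7, 0.7, 0.7],
  delta_pos=[
    [0, 0.014, -0.003],
    [0, 0.014, -0.003],
    [0, 0.007, 0],
    [0, 0.004, 0],
    [0, 0.004, 0],
    [0, 0.003, 0],
    [0, 0.003, 0],
    [0, 0.003, 0],
    [0, 0.002, 0],
    [0, 0, 0],
  ],
  yaw=[0, 0, 0, 0, 0, 0, 0, 0, 0, 0],
  force=20,
)

```text
time: 20.28
ee_pos: [0.5344, 0.0388, 0.2287]
tcp_rot: [-180.0, -0.0, 89.8]
wrist_force: [-1.1, -0.2, -0.5]
opening: 0.0344
grasp_force: 35.9
```

```bash
python3 - <<'E'
from fit import *
m,im,o=fit('wrist');print(o['torque'])
E
```

```text
20.3333 [0.5344 0.0387 0.2287] 0.0343000770679326 35.858315345831215 [-0.6004 -0.335  -0.1203]
wrist mask 0.97 [305.  24.] [328.  -9.] [289.  49.] [54. 55. 54.]
wrist mask 0.96 [277. 255.] [267. 162.] [285. 376.] [102.  76.  61.]
wrist mask 0.64 [559. 364.] [557. 343.] [555. 376.] [67. 66. 66.]
wrist pt 0.58 [271.1 191.4] [0.5328 0.0638 0.006 ]
[-0.0218 -0.0008  0.0175]
```

Emit:
move_arm(
  jaw=[0.7, 0.7, 0.7, 0.7, 0.7, 0.7, 0.7, 0.7],
  delta_pos=[
    [0, 0, 0.01],
    [0, -0.018, 0],
    [0, -0.018, 0],
    [0, -0.016, 0],
    [0, 0, -0.006],
    [0, 0, -0.004],
    [0, 0, -0.003],
    [0, 0, 0],
  ],
  yaw=[0, 0, 0, 0, 0, 0, 0, 0],
  force=20,
)

```text
time: 21.1
ee_pos: [0.5342, -0.0128, 0.2249]
tcp_rot: [-179.9, -0.0, 89.8]
wrist_force: [-0.2, 0.4, -1.2]
opening: 0.0341
grasp_force: 35.9
```

```bash
python3 - <<'E'
from fit import *
m,im,o=fit('wrist');print(o['torque'])
m,im,o=fit('top')
E
```

```text
21.15 [ 0.5342 -0.0128  0.2253] 0.034532710330512736 35.883844147610944 [-0.1312 -1.0641 -0.7724]
wrist mask 0.68 [277. 253.] [267. 161.] [285. 376.] [100.  76.  62.]
wrist pt 0.95 [271.9 189.9] [0.5327 0.014  0.006 ]
[ 0.0464 -0.0489 -0.0187]
21.3 [ 0.5345 -0.0129  0.2259] 0.03444622724686868 35.88258792471606 [-0.69   -0.7041 -0.692 ]
top mask 0.78 [276. 120.] [263. 124.] [302. 125.] [40. 79. 43.]
top mask 0.7 [193. 206.] [170. 193.] [218. 222.] [36. 77. 41.]
top pt 0.65 [174.6 192.9] [0.6021 0.2284 0.006 ]
top pt 0.51 [265.9 124.3] [0.7472 0.0463 0.006 ]
```

Emit:
move_arm(
  jaw=[0.7, 0.7, 0.7, 0.7, 0.7],
  delta_pos=[
    [0, 0, -0.003],
    [0, 0, -0.002],
    [0, 0, -0.002],
    [0, 0, -0.002],
    [0, 0, 0],
  ],
  yaw=[0, 0, 0, 0, 0],
  force=20,
)

```text
time: 21.82
ee_pos: [0.5344, -0.0134, 0.2166]
tcp_rot: [180.0, 0.0, 89.8]
wrist_force: [-0.3, -1.0, 1.0]
opening: 0.0344
grasp_force: 36.1
```

Emit:
move_arm(
  jaw=[0.7, 0.7, 0.7, 0.7, 0.7, 0.7],
  delta_pos=[
    [0, -0.002, 0.001],
    [0, -0.002, 0],
    [0, -0.002, 0],
    [0, -0.002, 0],
    [0, 0, 0],
    [0, 0, 0],
  ],
  yaw=[0, 0, 0, 0, 0, 0],
  force=20,
)

```text
time: 22.32
ee_pos: [0.5344, -0.0214, 0.2177]
tcp_rot: [-180.0, -0.0, 89.8]
wrist_force: [-1.0, 2.6, -0.9]
opening: 0.034
grasp_force: 36.4
```

```bash
python3 - <<'E'
from fit import *
m,im,o=fit('wrist')
for d in pinpoint('wrist','tipped_bottle')[:1]:
  for z in(.006,.0137,.02): print(z,at_z(m,d['xy'],z))
for d in pinpoint('wrist','lane')[:1]: print('lane',at_z(m,d['xy'],0))
# left rail: edge search - bright/dark profile along y at x=.500 and x=.575, z=.018
g=cv2.cvtColor(im,cv2.COLOR_RGB2GRAY)
for x in(.48,.49,.565,.575):
  p=[]
  for y in np.arange(-.04,.075,.0025):
    c=proj(m,(x,y,.018)).round().astype(int); p.append(int(g[c[1],c[0]]) if 0<=c[0]<560 and 0<=c[1]<420 else -1)
  print(x,p)
cv2.imwrite('pics/w10.png',im[...,::-1])
E
```

```text
22.3667 [ 0.5344 -0.0214  0.2177] 0.03391927317744743 36.40803631511517 [-0.805   3.4936 -0.5108]
wrist mask 0.93 [272. 250.] [268. 155.] [284. 376.] [107.  80.  64.]
wrist mask 0.48 [460. 202.] [375. 152.] [566. 258.] [84. 67. 58.]
wrist pt 0.73 [268.6 179.2] [0.5316 0.0131 0.006 ]
0.006 [0.5316 0.0131 0.006 ]
0.0137 [0.5317 0.0148 0.0137]
0.02 [0.5319 0.0162 0.02  ]
lane [0.5218 0.0124 0.    ]
0.48 [193, 196, 193, 191, 197, 195, 192, 189, 203, 198, 190, 161, 150, 100, 87, 190, 197, 196, 195, 197, 194, 195, 190, 196, 191, 202, 197, 198, 190, 191, 198, 148, 155, 194, 192, 187, 197, 190, 156, 154, 154, 153, 150, 148, 158, 156]
0.49 [193, 193, 196, 193, 195, 194, 196, 193, 201, 194, 191, 166, 149, 107, 83, 198, 198, 194, 192, 198, 193, 196, 194, 195, 194, 203, 199, 200, 190, 191, 198, 149, 158, 197, 197, 190, 195, 191, 154, 145, 146, 150, 148, 155, 151, 158]
0.565 [96, 93, 98, 92, 91, 153, 188, 189, 199, 188, 188, 194, 146, 148, 94, 197, 196, 202, 195, 196, 196, 198, 196, 195, 198, 196, 194, 195, 201, 194, 195, 131, 142, 140, 194, 198, 194, 199, 160, 162, 158, 164, 167, 168, 170, 163]
0.575 [47, 35, 97, 164, 157, 168, 174, 179, 187, 187, 187, 192, 146, 144, 96, 195, 195, 193, 195, 190, 193, 195, 196, 192, 194, 195, 194, 194, 195, 195, 194, 126, 143, 124, 197, 196, 198, 197, 191, 191, 184, 190, 192, 187, 189, 180]
```

Emit:
move_arm(
  jaw=[0.7, 0.7, 0.7, 0.7, 0.7, 0.7, 0.7],
  delta_pos=[
    [0, 0.004, 0.005],
    [0, 0.012, 0],
    [0, 0.012, 0],
    [0, 0.005, 0],
    [0, 0.004, 0],
    [0, 0.004, 0],
    [0, 0.004, 0],
  ],
  yaw=[0, 0, 0, 0, 0, 0, 0],
  force=20,
)

```text
time: 23.15
ee_pos: [0.5345, 0.024, 0.2261]
tcp_rot: [179.8, 0.2, 89.8]
wrist_force: [-10.4, -8.1, 27.0]
opening: 0.0341
grasp_force: 43.7
```

```bash
python3 - <<'E'
from fit import *
m,im,o=fit('wrist');print(o['torque'])
E
```

```text
23.2 [0.5345 0.0246 0.2261] 0.03371056033392978 43.791177680395776 [-8.3778 -6.4444 24.412 ]
wrist mask 0.82 [277. 266.] [267. 177.] [287. 375.] [91. 70. 59.]
wrist mask 0.64 [145. 407.] [135. 418.] [161. 400.] [57. 55. 58.]
wrist mask 0.51 [297.   8.] [285.   7.] [312.   3.] [50. 49. 49.]
wrist pt 0.72 [271.  209.4] [0.5334 0.0384 0.006 ]
[-1.2333  1.7241  0.0282]
```

Emit:
move_arm(
  jaw=[0.7, 0.7, 0.7, 0.7, 0.7],
  delta_pos=[
    [0, 0.004, 0.001],
    [0, 0.004, 0],
    [0, 0.004, 0],
    [0, 0.003, 0],
    [0, 0, 0],
  ],
  yaw=[0, 0, 0, 0, 0],
  force=20,
)

```text
time: 23.72
ee_pos: [0.5349, 0.0399, 0.2254]
tcp_rot: [179.8, 0.0, 89.8]
wrist_force: [0.9, -1.4, 10.2]
opening: 0.0343
grasp_force: 44.0
```

```bash
python3 - <<'E'
from fit import *
m,im,o=fit('wrist');print(o['torque'])
G=np.array(o['ee_pos'])-[0,0,.155]
for k,C in((50,G+[0,.009,-.011]),(58,G+[0,.009,-.006]),(58,G+[0,0,-.006])):
 for el in(70,80,90):
  e=np.radians(el);u=np.array([0,-np.cos(e),np.sin(e)]);B=C-k/1000*u;v=np.array([0,np.sin(e),np.cos(e)]);print(k,el,proj(m,B),'edge',proj(m,B+.019*v),'B',B,'P',B-.019*v)
E
```

```text
23.7667 [0.5349 0.0398 0.2255] 0.03409233766345954 43.95273376372643 [-0.6482 -2.0189  9.3913]
wrist mask 0.87 [305.  25.] [327.  -9.] [287.  49.] [55. 56. 55.]
wrist mask 0.56 [276. 265.] [270. 196.] [285. 351.] [78. 62. 53.]
wrist mask 0.52 [559. 368.] [557. 348.] [556. 380.] [60. 60. 60.]
wrist pt 0.86 [272.8 228.8] [0.5348 0.0434 0.006 ]
[-0.3937  0.1183 -0.057 ]
50 70 [272.7437 193.7809] edge [272.555  162.8517] B [0.5349 0.0659 0.0125] P [0.5349 0.048  0.006 ]
50 80 [272.823  207.5348] edge [272.6478 175.3426] B [0.5349 0.0574 0.0102] P [0.5349 0.0387 0.0069]
50 90 [272.8976 221.9773] edge [272.7364 188.971 ] B [0.5349 0.0488 0.0095] P [0.5349 0.0298 0.0095]
58 70 [272.7275 187.6938] edge [272.5397 156.6639] B [0.5349 0.0686 0.01  ] P [0.5349 0.0507 0.0035]
58 80 [272.8188 203.6211] edge [272.6457 171.6592] B [0.5349 0.0588 0.0073] P [0.5349 0.0401 0.004 ]
58 90 [272.9041 220.2058] edge [272.7455 187.6418] B [0.5349 0.0488 0.0065] P [0.5349 0.0298 0.0065]
58 70 [272.8053 203.6403] edge [272.6248 174.051 ] B [0.5349 0.0596 0.01  ] P [0.5349 0.0417 0.0035]
58 80 [272.8934 218.9256] edge [272.7258 188.0963] B [0.5349 0.0498 0.0073] P [0.5349 0.0311 0.004 ]
58 90 [272.9764 235.004 ] edge [272.8217 203.2952] B [0.5349 0.0398 0.0065] P [0.5349 0.0208 0.0065]
```

Emit:
move_arm(
  jaw=[0.7, 0.7, 0.7, 0.7, 0.7],
  delta_pos=[
    [0, 0, 0.01],
    [0, -0.002, 0.006],
    [0, -0.015, 0.002],
    [0, -0.015, 0],
    [0, 0, 0],
  ],
  yaw=[0, 0, 0, 0, 0],
  force=20,
)

```text
time: 24.28
ee_pos: [0.5345, 0.0055, 0.2423]
tcp_rot: [180.0, 0.0, 89.7]
wrist_force: [-0.0, 0.3, -0.2]
opening: 0.0337
grasp_force: 43.0
```

```bash
python3 - <<'E'
from fit import *
m,im,o=fit('wrist');m2,im2,o=fit('scene')
d=pinpoint('wrist','tipped_bottle')
a=cv2.resize(im[80:420,130:430],(530,600),interpolation=cv2.INTER_CUBIC);b=cv2.resize(im2[170:270,250:345],(270,284),interpolation=cv2.INTER_CUBIC)
r=np.zeros((600,800,3),np.uint8);r[:,:530]=a;r[:284,530:]=b
cv2.imwrite('pics/v10.png',r[...,::-1])
E
```

```text
24.3333 [0.5344 0.0062 0.2421] 0.03419465438875101 42.959500774304615 [-0.0238 -0.1324 -0.0759]
wrist mask 0.72 [558. 302.] [559. 263.] [553. 320.] [62. 64. 62.]
wrist mask 0.64 [279. 268.] [270. 192.] [284. 371.] [81. 65. 56.]
wrist mask 0.32 [55. 28.] [-1. 34.] [123.  26.] [149. 146. 147.]
wrist pt 0.87 [271.9 223.4] [0.5332 0.0062 0.006 ]
24.4833 [0.5344 0.0071 0.2418] 0.034150209697063415 42.9571286594728 [ 0.5081 -0.2974 -0.3068]
scene mask 0.86 [214. 206.] [204. 216.] [239. 190.] [24. 77. 35.]
scene mask 0.74 [231. 289.] [211. 297.] [260. 272.] [27. 83. 38.]
scene mask 0.59 [287. 222.] [290. 195.] [291. 237.] [62. 44. 30.]
scene mask 0.29 [338. 213.] [322. 204.] [345. 217.] [51. 51. 50.]
scene pt 0.91 [210.2 297. ] [0.6052 0.2256 0.006 ]
scene pt 0.88 [207.7 217.9] [0.74   0.0479 0.006 ]
scene pt 0.63 [289.4 231.3] [ 0.5517 -0.0054  0.006 ]
scene pt 0.4 [332.6 255.8] [0.4367 0.0143 0.006 ]
```

View pics/v10.png

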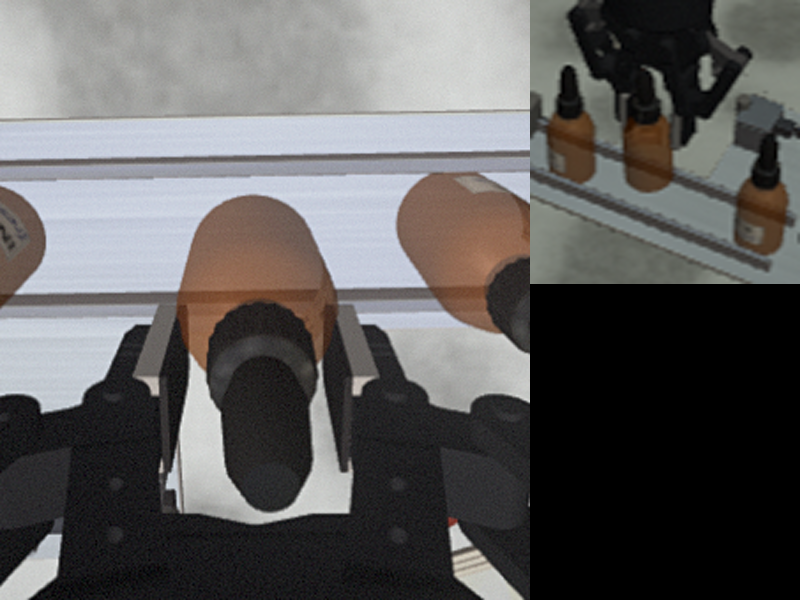

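The picture shows the bottle almost upright between the pads. Its collar is at (262,345), its bulb tip at (272,495) and its base top edge at (255,195). The scene inset shows it standing between its neighbours. Next I'll fit its tilt.

```bash
python3 - <<'E'
from h import *
from scipy.optimize import least_squares
np.set_printoptions(precision=4,suppress=True)
m=camera_model('wrist')
f=lambda p:np.array([130+p[0]*300/530,80+p[1]*340/600])
# silhouette: bulb end, base far edge; collar centre
obs=[(f((267,495)),.107),(f((262,340)),.075)]
base=f((255,195))
def r(p):
    x,y,z,a,b=p;u=np.array([np.sin(b),-np.sin(a),np.sqrt(1-np.sin(a)**2-np.sin(b)**2)])
    v=np.array([0,1,0])-u*u[1];v/=np.linalg.norm(v)
    o=np.array([x,y,z])
    e=[proj(m,o+u*L)-q for q,L in obs]+[proj(m,o+.0185*v)-base]+[proj(m,o)-np.array([271.9,223.4])]
    return np.concatenate(e)
s=least_squares(r,[.535,.015,.025,.1,0]);print(s.x[:3],np.degrees(s.x[3:]),s.fun)
E
```

```text
[0.5343 0.0315 0.0771] [-13.6655   0.5975] [ 0.5792 -1.3737 -1.6181  3.6784 -0.8157 -7.5328  1.8949  5.3345]
```

```bash
python3 - <<'E'
from h import *
from scipy.optimize import least_squares
np.set_printoptions(precision=4,suppress=True)
m=camera_model('wrist')
f=lambda p:np.array([130+p[0]*300/530,80+p[1]*340/600])
obs=[(f((267,490)),.108),(f((262,340)),.075)]
base=f((255,195))
for z in(.022,.028,.034):
  def r(p):
    x,y,a,b=p;u=np.array([np.sin(b),-np.sin(a),np.sqrt(1-np.sin(a)**2-np.sin(b)**2)])
    v=np.array([0,1,0])-u*u[1];v/=np.linalg.norm(v)
    o=np.array([x,y,z])
    return np.concatenate([proj(m,o+u*L)-q for q,L in obs]+[proj(m,o+.019*v)-base,(proj(m,o)-np.array([271.9,223.4]))*.5])
  s=least_squares(r,[.535,.015,.1,0]);print(z,s.x[:2],np.degrees(s.x[2:]),s.fun)
print(at_z(m,base,.025),at_z(m,base,.03))
E
```

```text
0.022 [0.5344 0.0173] [0.6802 1.1072] [ 0.1794 -7.9013 -0.4011 14.314  -0.3035 -4.9632  1.128  -2.6937]
0.028 [0.5344 0.0187] [-1.0823  1.0289] [ 0.2047 -7.3224 -0.4526 13.629  -0.2884 -5.1617  1.1462 -2.1476]
0.034 [0.5344 0.0201] [-2.8134  0.9513] [ 0.231  -6.7152 -0.5098 12.8704 -0.2695 -5.3342  1.1654 -1.565 ]
[0.5345 0.0342 0.025 ] [0.5345 0.0355 0.03  ]
```

Emit:
move_arm(
  jaw=[0.7, 0.7, 0.7, 0.7, 0.7, 0.7, 0.7],
  delta_pos=[
    [0, -0.001, -0.006],
    [0, 0, -0.005],
    [0, 0, -0.004],
    [0, 0, -0.003],
    [0, 0, -0.002],
    [0, 0, -0.002],
    [0, 0, 0],
  ],
  yaw=[0, 0, 0, 0, 0, 0, 0],
  force=20,
)

```text
time: 25.22
ee_pos: [0.5343, 0.0056, 0.2192]
tcp_rot: [-180.0, 0.0, 89.8]
wrist_force: [-0.4, 0.5, -1.0]
opening: 0.0343
grasp_force: 42.9
```

```bash
python3 - <<'E'
from fit import *
m,im,o=fit('wrist')
for z in (.006,.01,.02):print(at_z(m,pinpoint('wrist','tipped_bottle')[0]['xy'],z))
E
```

```text
25.2667 [0.5344 0.0056 0.2195] 0.034294168923810334 42.93641535405186 [ 0.2478  0.235  -1.0435]
wrist mask 0.73 [277. 268.] [270. 190.] [284. 370.] [82. 66. 58.]
wrist pt 0.86 [274.4 224.2] [0.5343 0.0143 0.006 ]
wrist pt 0.42 [505.8  15.8] [0.6445 0.1186 0.006 ]
[0.5343 0.0143 0.006 ]
[0.5344 0.0158 0.01  ]
[0.5344 0.0194 0.02  ]
```

Emit:
move_arm(
  jaw=[0.7, 0.7, 0.7],
  delta_pos=[
    [0, 0, -0.002],
    [0, 0, -0.0015],
    [0, 0, 0],
  ],
  yaw=[0, 0, 0],
  force=20,
)

```text
time: 25.77
ee_pos: [0.5343, 0.0056, 0.2157]
tcp_rot: [-180.0, 0.0, 89.8]
wrist_force: [0.8, -0.1, -0.9]
opening: 0.0341
grasp_force: 42.9
```

Emit:
move_arm(
  jaw=[0.7, 0.7, 0.7],
  delta_pos=[
    [0, 0, -0.002],
    [0, 0, -0.002],
    [0, 0, 0],
  ],
  yaw=[0, 0, 0],
  force=20,
)

```text
time: 26.02
ee_pos: [0.5344, 0.0051, 0.2143]
tcp_rot: [179.9, 0.1, 89.7]
wrist_force: [-7.6, -4.5, 17.1]
opening: 0.0343
grasp_force: 45.1
```

Emit:
move_arm(
  jaw=[0.7, 0.6, 0.57, 0.54, 0.5, 0.45, 0.4, 0.4],
  delta_pos=[
    [0, 0, 0.002],
    [0, 0, 0],
    [0, 0, 0],
    [0, 0, 0],
    [0, 0, 0],
    [0, 0, 0],
    [0, 0, 0],
    [0, 0, 0],
  ],
  yaw=[0, 0, 0, 0, 0, 0, 0, 0],
  force=20,
)

```text
time: 26.68
ee_pos: [0.5344, 0.0057, 0.2141]
tcp_rot: [-180.0, 0.0, 89.8]
wrist_force: [-0.9, -0.1, 0.6]
opening: 0.0518
grasp_force: 0.0
```

```bash
python3 - <<'E'
from fit import *
m,im,o=fit('wrist')
for z in (.006,):print(at_z(m,pinpoint('wrist','tipped_bottle')[0]['xy'],z))
fit('scene')
E
```

```text
26.7333 [0.5344 0.0057 0.2141] 0.051144248538826216 0.0 [ 0.8615  0.7681 -0.6822]
wrist mask 0.91 [274. 270.] [274. 193.] [273. 376.] [82. 67. 58.]
wrist pt 0.44 [430.   30.4] [0.6069 0.111  0.006 ]
wrist pt 0.27 [402.3 222.6] [0.6032 0.0168 0.006 ]
[0.6069 0.111  0.006 ]
26.9333 [0.5344 0.0056 0.2142] 0.05103186064520396 0.0 [ 0.4229 -0.3104  0.1245]
scene mask 0.7 [229. 289.] [210. 297.] [260. 273.] [24. 81. 36.]
scene mask 0.63 [215. 206.] [204. 215.] [239. 191.] [20. 76. 32.]
scene mask 0.56 [289. 228.] [291. 204.] [292. 244.] [64. 48. 34.]
scene pt 0.95 [203.  217.4] [0.7507 0.0519 0.006 ]
scene pt 0.89 [290.2 239.5] [0.5385 0.016  0.006 ]
scene pt 0.83 [212.7 299.3] [0.5978 0.2276 0.006 ]
```

Emit:
move_arm(
  jaw=[0.4, 0.4, 0.4, 0.4, 0.4, 0.4, 0.4, 0.4, 0.4, 0.4],
  delta_pos=[
    [0, 0, 0.01],
    [0, 0, 0.02],
    [0, 0, 0.035],
    [0, 0, 0.035],
    [0, 0, 0.035],
    [-0.02, -0.035, 0],
    [-0.02, -0.035, 0],
    [-0.02, -0.035, 0],
    [-0.02, -0.035, 0],
    [-0.02, -0.03, 0],
  ],
  yaw=[0, 0, 0, 0, 0, 0, 0, 0, 0, 0],
)

```text
time: 27.87
ee_pos: [0.4331, -0.1658, 0.3502]
tcp_rot: [179.9, 0.0, 89.8]
wrist_force: [1.0, -0.4, -0.0]
opening: 0.0511
grasp_force: 0.0
```

```bash
python3 - <<'E'
from h import *
np.set_printoptions(precision=4,suppress=True)
o=bot.get_obs();print(o['time'],o['ee_pos'])
R={}
for n in('wrist','top','scene'):
  m=camera_model(n);camera(n)
  for th,z in(('push_post',.07),('pivot',.028),('tipped_bottle',.006),('near_bottle',.006),('far_bottle',.006)):
    for d in pinpoint(n,th)[:5]:
      if d['confidence']>.4: print(n,th,round(d['confidence'],2),np.round(d['xy'],1),at_z(m,d['xy'],z)); 
      R.setdefault((n,th),ray(m,d['xy']))
for th in('push_post','pivot'):
  print(th,tri([R[k] for k in R if k[1]==th]))
E
```

```text
27.8667 [ 0.4331 -0.1658  0.3502]
wrist push_post 0.98 [265.7 240.1] [ 0.4267 -0.1944  0.07  ]
wrist pivot 0.94 [262.6  90.3] [ 0.4245 -0.084   0.028 ]
top push_post 0.73 [281.6 237.4] [0.5109 0.0133 0.07  ]
top push_post 0.72 [395.9 279.6] [ 0.4351 -0.1982  0.07  ]
top pivot 0.81 [335.6 283.3] [ 0.4268 -0.0922  0.028 ]
top tipped_bottle 0.96 [176.3 193.9] [0.6001 0.2248 0.006 ]
top tipped_bottle 0.93 [266.2 123.7] [0.7485 0.0457 0.006 ]
top tipped_bottle 0.88 [279.3 226.3] [0.5374 0.0166 0.006 ]
top tipped_bottle 0.71 [390.6 282. ] [ 0.4292 -0.2049  0.006 ]
top near_bottle 0.91 [278.5 274.4] [0.4425 0.0172 0.006 ]
top near_bottle 0.53 [229.9 189.7] [0.6099 0.1166 0.006 ]
top far_bottle 0.71 [279.8 273.6] [0.4441 0.0146 0.006 ]
top far_bottle 0.69 [279.6 195.4] [0.5995 0.0167 0.006 ]
scene push_post 0.84 [375.9 181.9] [ 0.4205 -0.1887  0.07  ]
scene pivot 0.59 [356.8 218.6] [ 0.4265 -0.0948  0.028 ]
scene tipped_bottle 0.88 [289.5 238.3] [0.5415 0.0135 0.006 ]
scene tipped_bottle 0.69 [203.8 212.4] [0.7592 0.0372 0.006 ]
scene tipped_bottle 0.58 [212.5 296.8] [0.6015 0.2231 0.006 ]
scene near_bottle 0.64 [334.5 256.6] [0.4322 0.0145 0.006 ]
scene far_bottle 0.64 [263.3 229.8] [0.6061 0.0188 0.006 ]
push_post [ 0.439  -0.0402  0.2363]
pivot [ 0.4254 -0.0875  0.0362]
```

Emit:
move_arm(
  jaw=[0.4, 0.4, 0.4, 0.4, 0.4, 1, 1, 1, 1],
  delta_pos=[
    [-0.005, -0.031, 0],
    [0, 0, -0.035],
    [0, 0, -0.035],
    [0, 0, -0.035],
    [0, 0, -0.024],
    [0, 0, 0],
    [0, 0, 0],
    [0, 0, 0],
    [0, 0, 0],
  ],
  yaw=[0, 0, 0, 0, 0, 0, 0, 0, 0],
  force=40,
)

```text
time: 29.52
ee_pos: [0.4294, -0.1955, 0.2217]
tcp_rot: [180.0, 0.0, 89.8]
wrist_force: [-4.3, 0.4, -1.9]
opening: 0.0148
grasp_force: 39.1
```

Emit:
move_arm(
  jaw=[1, 1, 1, 1, 1, 1, 1, 1, 1, 1],
  delta_pos=[
    [0.0086, 0.0003, 0],
    [0.0085, 0.001, 0],
    [0.0084, 0.0017, 0],
    [0.0083, 0.0023, 0],
    [0.0081, 0.003, 0],
    [0.0078, 0.0035, 0],
    [0.0075, 0.0042, 0],
    [0.0071, 0.0048, 0],
    [0.0067, 0.0053, 0],
    [0.0064, 0.0057, 0],
  ],
  yaw=[0.078, 0.078, 0.078, 0.078, 0.078, 0.078, 0.078, 0.078, 0.078, 0.078],
  force=40,
)

```text
time: 30.35
ee_pos: [0.5047, -0.1618, 0.2213]
tcp_rot: [-179.9, -0.5, 134.7]
wrist_force: [-28.9, 14.8, 14.4]
opening: 0.0151
grasp_force: 40.8
```

Emit:
move_arm(
  jaw=[1, 1, 1],
  delta_pos=[
    [0, 0, 0],
    [0, 0, 0],
    [0, 0, 0],
  ],
  yaw=[0, 0, 0],
)

```text
time: 30.6
ee_pos: [0.5045, -0.162, 0.2213]
tcp_rot: [-179.9, -0.5, 134.5]
wrist_force: [-25.6, 12.9, 12.6]
opening: 0.0152
grasp_force: 40.7
```

```bash
python3 - <<'E'
from h import *
np.set_printoptions(precision=4,suppress=True)
o=bot.get_obs();e=o['ee_pos'];print(o['time'],e,o['tcp_rot'],o['opening'],o['grasp_force'],o['wrist_force'])
for pv in((.4258,-.0895),(.4268,-.0922),(.4245,-.084)):
  d=np.array(e[:2])-pv;print(np.hypot(*d),np.arctan2(d[0],-d[1]))
for n in('wrist','top','scene'):
  m=camera_model(n);camera(n)
  for th,z in(('push_post',.07),('pivot',.028),('tipped_bottle',.006),('near_bottle',.006),('far_bottle',.006)):
    for d in pinpoint(n,th)[:4]:
      if d['confidence']>.4: print(n,th,round(d['confidence'],2),np.round(d['xy'],1),at_z(m,d['xy'],z))
E
```

```text
30.6 [ 0.5045 -0.162   0.2213] [-179.8784   -0.451   134.5087] 0.015152445262707984 40.73522865772247 [-25.5678  12.8602  12.6307]
0.10698105833820874 0.825936086659987
0.10442381048332908 0.838453904331474
0.11170984335729656 0.7976243714366191
wrist push_post 0.68 [274.3 298.9] [ 0.5039 -0.1611  0.07  ]
wrist pivot 0.77 [263.5  17.9] [ 0.425  -0.0874  0.028 ]
wrist far_bottle 0.54 [480.1 243.9] [ 0.5904 -0.0812  0.006 ]
top push_post 0.97 [375.3 241.2] [ 0.5057 -0.1604  0.07  ]
top tipped_bottle 0.95 [174.  194.8] [0.5982 0.2294 0.006 ]
top tipped_bottle 0.82 [277.1 228.5] [0.533 0.021 0.006]
top tipped_bottle 0.82 [262.9 126.4] [0.7426 0.0524 0.006 ]
top near_bottle 0.73 [280.4 273.3] [0.4447 0.0135 0.006 ]
top far_bottle 0.78 [279.1 195.2] [0.5999 0.0177 0.006 ]
scene push_post 0.94 [339.7 177.8] [ 0.5009 -0.1619  0.07  ]
scene pivot 0.97 [356.1 221.8] [ 0.4242 -0.0845  0.028 ]
scene tipped_bottle 0.95 [289.7 238.5] [0.5408 0.0138 0.006 ]
scene tipped_bottle 0.82 [211.3 296.4] [0.6041 0.2234 0.006 ]
scene tipped_bottle 0.69 [205.5 212.8] [0.7548 0.0364 0.006 ]
scene near_bottle 0.57 [331.  253.4] [0.4424 0.0098 0.006 ]
scene far_bottle 0.86 [262.9 232.6] [0.6024 0.0268 0.006 ]
```

```bash
python3 -c "
from workcell import bot
print(bot.job_done())"
```

```text
the job is handed in; nothing more can be done
None
```

I stood the fallen bottle up in the lane gap and let go of it, then handed in with the arm at about 0.77 rad by my estimate and the fingers gripping the post at about 40 N; the verdict was not shown.

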